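# Prop the drying box's lid half open

### The arm

A 7-joint arm with a two-finger parallel gripper is mounted at the origin on a cart in front of the work surface, level with it; the furniture and walls round the work are solid. World frame = base frame: x ahead of the robot, y to its left, z up, the work surface at z = 0. Lengths are in m, angles in rad, forces in N, time in s.
With the tool pointing down it reaches from about 0.425 to 0.8 m from the base axis. Payload 8.3 kg.
Tool frame: the origin (TCP) lies at the very end of the fingers, on their centre line; the grasp point (between the pads) lies 19 mm behind it (env.tcp_to_grasp is the distance from the TCP to the grasp point, in m); x points along the fingers, z is the direction in which the jaws open and shut, and the axes are right-handed (so a half turn about x gives the same grasp; the last joint's range is limited). The gripper opens to 85 mm and grips with 20 to 120 N. Pads are 22 mm wide; open, the fingers measure 114 mm over their backs; the gripper's body (76 mm by 85 mm) begins 54 mm behind the grasp point. The pads swing forward as they close: fully open they stand 13 mm farther back than shut.
Start: joints at [-1.185, 0.383, 0.016, 1.37, -0.006, 1.388, -0.046], TCP at [0.271, 0.563, 0.231] pointing down, gripper open.
Joint ranges: [-2.95, 2.95], [-0.25, 2.06], [-1.52, 1.56], [0.18, 2.33], [-1.44, 4.58], [0.02, 2.06], [-3.01, 3.01]. Speed limits (rad/s): [2.39, 2.39, 3.01, 3.01, 3.14, 3.14, 3.14].

### API

Orientations are given as a unit quaternion [x, y, z, w].
In Python, from workcell import env gives the robot as it stands. The module is installed in compiled form; this text tells all that it offers.
- The arm moves only by the shell command python3 -m jog 'ROWS' [OPENING]. ROWS is JSON, a list of rows, each an object with "linear": the shift along the tool's x, y, z in m, a list of three; "rot": the turn, a rotation vector about the tool's x, y, z in degrees, a list of three. In form: [{"linear": [dx, dy, dz], "rot": [ax, ay, az]}, ...]. A call has exactly 10 rows; each row is the pose to reach, as a shift and turn from the pose commanded when the call began, along the tool's axes at that moment; what a row does not reach only later rows make up. A row lasts 1/8 s, in which the tool goes at most 62.5 mm and 10.7 degrees, less where a joint would pass 70% of its speed; a pose out of reach is approached as far as the arm can. A call with a gripper value outside its range is refused whole. OPENING is the opening, from 0 (shut) to 1 (fully open), set as the call begins (- or left out, the last holds). The fingers move at their own pace and stop on an object; the grip force is fixed at half the most. Time passes only in rows, so rows that repeat a pose let the fingers close, or fill a call up. It gives the time, the measured TCP pose, the force and the opening at its end, in the units of the state.
- env.state(): the state, without advancing time (a new reading comes with each control period).
- env.snapshot(name): name is "scene" or "side" or "wrist"; returns a dict with "pixels" (384x512x3 uint8, red, green, blue), "fx", "fy", "cx", "cy" (pixels), "world_from_camera" (4x4, takes a point from camera to world coordinates); the wrist camera has in their place "hand_eye" (4x4, takes a point from camera to tool coordinates, whose origin is the TCP and whose axes are the tool frame's). Camera axes: x right, y down, z forward; pixel columns grow to the right and rows downward; lengths in m; the calibration is good to about 2 mm. A picture is of the moment at which its call begins: read the wrist's pose just before it. There is no depth.
- env.sign_off(): hands the job in, once; it reports no verdict.
The state is a dict: "time": time; "qpos": joint angles; "joint_vel": joint speeds; "joint_torque": joint torques, N m; "tool_pos": TCP position; "eef_rot": TCP orientation; "ft_force": force on the tool from outside, world axes, zero at the start; "ft_torque": the same for the moment, N m; "finger_gap": finger opening in m.
Only numpy, scipy, OpenCV 4.12 (cv2) and the standard library are available. Lean on these libraries where they do the work, as an engineer would, in place of code of your own. Each camera call takes 0.05 s, during which the arm holds its last target.

### The job

The lid of the white drying box is thrown right back. Swing the steel prop rod up out of its clip on the side of the box, then bring the blue lid forward and lower it gently onto the rod, so that the rod's black tip sits in the lid's V-shaped slot and the lid rests on it, half open. Let go of everything, never let the lid drop, and leave the dish in the box and the glassware beside it alone.

Things in the scene. Friction and masses are not known exactly. Their poses are not given: they have to be found in the camera images.
- drying_box: White open box, 180 x 200 x 75 mm (x, y, z), walls 6 mm, fixed to the worktop. Origin: centre of its underside; x points from its front to the lid's hinge at the far rim, y to its left, z up. The prop rod is on its right (-y) side, in a black open-topped clip whose floor holds the rod 50 mm above the worktop.
- lid_hinge (a point): Midpoint of the lid's hinge axis, which runs along the box's y; 93 mm behind the box's centre and 79 mm above the worktop.
- rod_pivot (a point): Point on the rod's pivot axis (along the box's y) at the rod's centre line: 85 mm in front of the box's centre, 118 mm to its right, 50 mm above the worktop.
- lid (a joint): Lid angle in rad: 0 shut, grows as it opens, stop at 1.80 (thrown back beyond upright). Starts at 1.70 to 1.80. The stiff hinge (0.08 N m) lets it stay between about 1.4 and 1.80; farther forward it falls shut by its weight (about 0.35 kg) unless held or propped. It rests in place on the rod at about 1.10.
- lid_tab (a point): Grip point of the flat yellow pull tab in the middle of the lid's free edge, 207 mm from the hinge axis. The tab lies in the lid's plane, is 8 mm thick, 44 mm wide along the box's y and stands 40 mm beyond the lid's 8 mm thick blue panel (204 mm wide). Site axes: x from the tab towards the hinge, y along the hinge, z out of the lid's upper side (its lower side faces the front of the box when it is thrown back).
- prop_rod (a joint): Prop rod angle in rad: 0 lying in the clip, pointing to the back of the box; grows as it swings up (tip up, then towards the front), stop at 1.9. Its stiff joint (0.08 N m) keeps it wherever it is left. The tip meets the lid's slot at about 0.96.
- rod_pin (a point): Grip point of the red pin that stands out from the rod to the box's right: 12 mm thick, 55 mm long, parallel to the box's y with a 16 mm end disc 4 mm thick; 125 mm from the rod's pivot axis. The point lies on the pin's axis 36 mm outside the rod's centre line; the free length runs from 32 mm nearer the rod to 21 mm farther out. The pin can turn in a grip as the rod swings.
- rod_tip (a point): Centre of the black ball, 12 mm thick, at the free end of the rod (8 mm thick steel), 183 mm from its pivot axis.
- lid_slot (a point): Where the ball's centre sits when it is fully home in the lid's slot: a steel V on a bracket at the lid's right edge, open to the lid's lower side, 140 mm from the hinge axis and 10 mm below the lid's middle plane. The floor of the V is 16 mm wide and its flanks flare at 45 degrees to a mouth about 44 mm wide along the lid; the flanks guide the ball in.
- dish: Petri dish, 90 mm across, 15 mm high, lying loose in the box. Origin: centre of its underside.
- flask: Conical flask with pink contents, 67 mm across, 108 mm high. Origin: centre of its underside.
- dropper: Small brown dropper bottle with a black cap, 34 mm across, 70 mm high. Origin: centre of its underside.
- beaker: Small glass beaker with blue contents, 48 x 56 mm, 58 mm high. Origin: centre of its underside.

How it is judged:
On the way:
1. the prop rod is swung up out of its clip while the lid is still back (value of joint prop_rod above 0.6 rad and value of joint lid above 1.3 rad), for 0.2 s.
At the end, for the whole second after the job is handed in: The ball at the rod's tip is in the lid's slot (within 10 mm of fully home), the lid rests on it with some of its weight (more than 0.1 N), half open at 1.02 to 1.2 rad, and is still (distance between rod_tip and lid_slot below 0.01 m and contact force between prop_rod and lid above 0.1 N and value of joint lid between 1.02 and 1.2 rad and velocity of joint lid between -0.05 and 0.05 rad/s); the robot touches nothing.
It fails at once if the lid drops (it falls faster than 2 rad/s) (velocity of joint lid below -2 rad/s).
It fails at once if the dish in the box is shifted more than 30 mm (distance of dish from where it was at the start of the episode above 0.03 m).
It fails at once if the flask, dropper bottle or beaker is shifted more than 30 mm or tipped (distance of any of flask, dropper, beaker from where it was at the start of the episode above 0.03 m or angle between any of flask, dropper, beaker's own z axis and vertical above 0.4 rad).
It also fails if it takes over 54 s, if anything falls off the work surface, if the arm or the gripper's body presses on something with over 40 N, if the wrist force passes 120 N, or if a joint passes its speed limit or range.

## Working session

There is one attempt and no reset: what is moved stays moved. The work goes in short steps, Python scripts to look and compute and a shell command to move; the robot and the scene stay as the last step left them, time stands still between calls to the robot, and variables do not carry over. Pictures are saved under pics/ and viewed, and the job is handed in when it is done.

```bash
mkdir -p pics; ls
python3 - <<'E'
from workcell import env
import cv2,numpy as np
print(env.state())
for n in ["scene","side","wrist"]:
    s=env.snapshot(n); cv2.imwrite(f"pics/{n}0.png",s["pixels"][:,:,::-1]); np.savez(f"pics/{n}0.npz",**s)
    print(n,s["fx"],s["cx"],s["cy"]); print(s.get("world_from_camera",s.get("hand_eye")))
print(env.tcp_to_grasp)
E
```

```text
pics
{'time': 0.0, 'qpos': array([-1.18490483,  0.38424153,  0.01637689,  1.37118611, -0.00633041,
        1.38820449, -0.04650853]), 'joint_vel': array([ 1.14750867e-03, -7.54543378e-04,  1.01105066e-03, -1.00738959e-03,
        7.82640485e-05, -2.29253410e-03,  1.56494713e-03]), 'joint_torque': array([ 6.54301402e-04, -6.27587485e+01,  8.44196957e-01, -3.71820188e+01,
        1.64062832e-02,  1.41377823e-02, -2.58907136e-05]), 'tool_pos': array([0.27090839, 0.56265911, 0.23026232]), 'eef_rot': array([-0.37659661,  0.59930839,  0.37584245,  0.59811946]), 'ft_force': array([0.36725574, 0.1722865 , 0.22748665]), 'ft_torque': array([0.01962997, 0.03664888, 0.00862072]), 'finger_gap': 0.08572912295936036}
scene 471.08253641566694 249.32454595515463 197.52225788383518
[[-0.56681172 -0.6119426   0.55158927 -0.21508966]
 [-0.82370565  0.40852999 -0.39320764  0.48262676]
 [ 0.01527974 -0.6772219  -0.73562016  1.13061165]
 [ 0.          0.          0.          1.        ]]
side 494.9442133839116 252.23841088873363 197.40370580327485
[[ 0.06005741 -0.79403249  0.60490124 -0.27322322]
 [-0.99812199 -0.05509594  0.0267757  -0.08862579]
 [ 0.01206683 -0.60537331 -0.7958502   1.12953702]
 [ 0.          0.          0.          1.        ]]
wrist 321.42330575480764 262.0048892891847 192.4373547253666
[[-4.46005403e-04 -3.16882952e-01  9.48464546e-01 -1.42020316e-01]
 [ 1.05671726e-03 -9.48464261e-01 -3.16882359e-01  8.09622555e-02]
 [ 9.99999342e-01  8.60927612e-04  7.57875869e-04  1.53865653e-03]
 [ 0.00000000e+00  0.00000000e+00  0.00000000e+00  1.00000000e+00]]
0.0187
```

View pics/scene0.png

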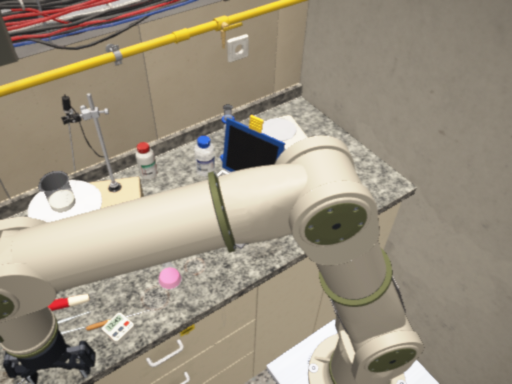

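View pics/side0.png

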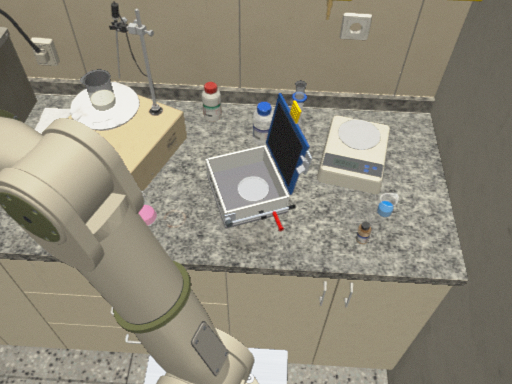

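View pics/wrist0.png

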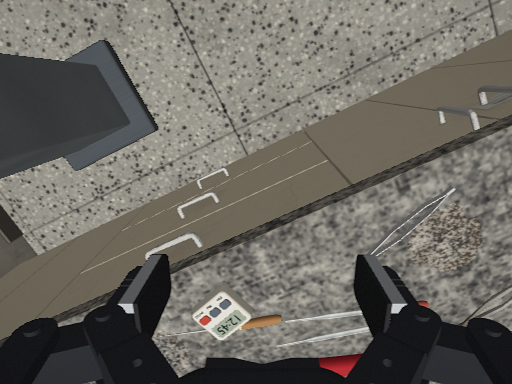

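Run:
```python
import cv2
a=cv2.imread("pics/side0.png")[80:250,190:410]
cv2.imwrite("pics/side0c.png",cv2.resize(a,None,fx=3.5,fy=3.5,interpolation=cv2.INTER_CUBIC))
a=cv2.imread("pics/scene0.png")[90:220,180:330]
cv2.imwrite("pics/scene0c.png",cv2.resize(a,None,fx=4.5,fy=4.5,interpolation=cv2.INTER_CUBIC))
```

```text
(no output)
```

View pics/side0c.png

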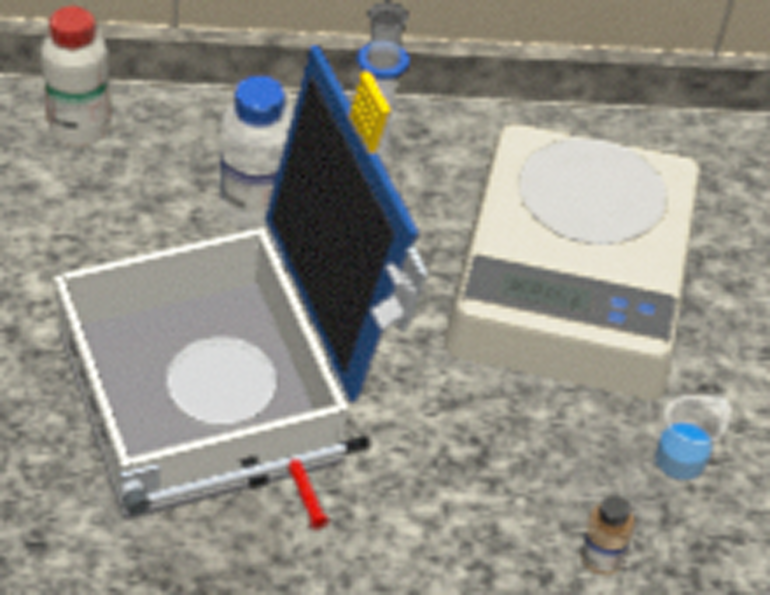

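View pics/scene0c.png

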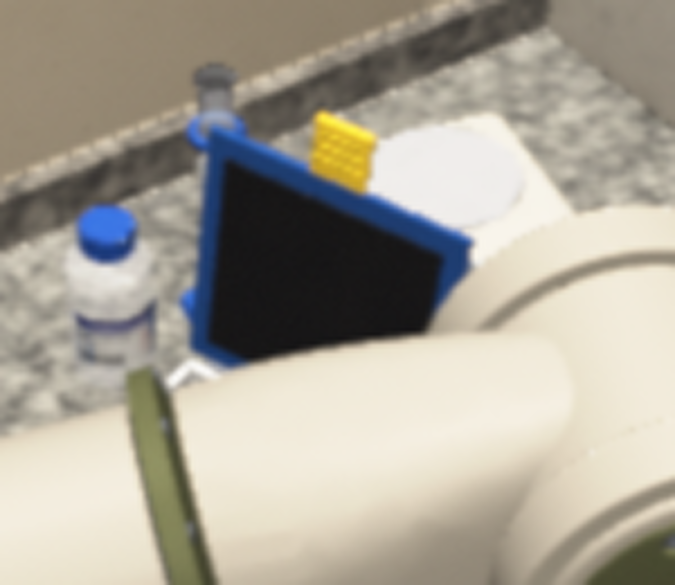

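```bash
cat > h.py <<'E'
import numpy as np
from scipy.spatial.transform import Rotation as R
def ray(s,uv):
    d=np.array([(uv[0]-s["cx"])/s["fx"],(uv[1]-s["cy"])/s["fy"],1.]); T=np.asarray(s["world_from_camera"])
    return T[:3,3],T[:3,:3]@d
def plane(s,uv,z):
    o,d=ray(s,uv); return o+d*(z-o[2])/d[2]
def tri(a,b):
    (o1,d1),(o2,d2)=a,b
    t=np.linalg.lstsq(np.c_[d1,-d2],o2-o1,rcond=None)[0]
    p,q=o1+t[0]*d1,o2+t[1]*d2
    return (p+q)/2,np.linalg.norm(p-q)
def fromcrop(uv,off,f): return (np.array(uv)+.5)/f-.5+off
def proj(s,p):
    T=np.linalg.inv(s["world_from_camera"]); q=T[:3,:3]@np.asarray(p)+T[:3,3]
    return np.array([s["fx"]*q[0]/q[2]+s["cx"],s["fy"]*q[1]/q[2]+s["cy"]])
def load(n): return dict(np.load(f"pics/{n}.npz"))
def wrist(s,st):
    T=np.eye(4);T[:3,:3]=R.from_quat(st["eef_rot"]).as_matrix();T[:3,3]=st["tool_pos"]
    s=dict(s);s["world_from_camera"]=T@s["hand_eye"];return s
E
python3 - <<'E'
from h import *
s=load("side0");c=load("scene0")
f=lambda uv:fromcrop(uv,[190,80],3.5)
P=[plane(s,f(u),.075)[:2] for u in [(58,278),(262,232),(347,405),(125,465)]]
P=np.array(P);print(P,P.mean(0));print([np.linalg.norm(P[i]-P[i-1]) for i in range(4)])
a=(P[1]+P[2]-P[0]-P[3]);print("yaw",np.degrees(np.arctan2(a[1],a[0])))
b=(P[0]+P[1]-P[2]-P[3]);print("yaw",np.degrees(np.arctan2(b[1],b[0]))-90)
print("pin disc",plane(s,f((318,520)),.05),"pin base",plane(s,f((296,465)),.05),"tip",plane(s,f((358,443)),.05),"piv",plane(s,f((135,495)),.05))
g=lambda uv:fromcrop(uv,[180,90],4.5)
print("tab",tri(ray(s,f((371,110))),ray(c,g((343,152)))))
for n,u,z in [("beaker",(683,470),.0),("dropper",(604,565),0),("dish",(222,380),.02),("lab",(560,350),0)]: print(n,plane(s,f(u),z))
print("flask",plane(s,(146,214),.03), plane(c,(170,282),0.03),tri(ray(s,(147,214)),ray(c,(169,278))))
E
```

```text
[[ 0.65580344  0.08550241]
 [ 0.71852258 -0.07742876]
 [ 0.54200143 -0.15076918]
 [ 0.47393482  0.01399145]] [ 0.59756557 -0.03217602]
[np.float64(0.1954226522694756), np.float64(0.17458596212776437), np.float64(0.1911505466530586), np.float64(0.17826701491246433)]
yaw -68.24246342951122
yaw -67.99278359353443
pin disc [ 0.4512263  -0.13223961  0.05      ] pin base [ 0.50063179 -0.11412532  0.05      ] tip [ 0.52482356 -0.16131188  0.05      ] piv [0.46446529 0.00631481 0.05      ]
tab (array([ 0.65067818, -0.15174978,  0.27951788]), np.float64(0.0007233105890569448))
beaker [ 0.55287838 -0.42542224  0.        ]
dropper [ 0.45819213 -0.35529491  0.        ]
dish [ 0.60319584 -0.05168967  0.02      ]
lab [ 0.67111271 -0.33403726  0.        ]
flask [0.48606788 0.23257391 0.03      ] [0.47282142 0.2505746  0.03      ] (array([ 0.50806628,  0.23945814, -0.00332219]), np.float64(0.0019890379705683873))
```

```bash
cat >> h.py <<'E'
yaw=np.radians(-68.1)
xb=np.array([np.cos(yaw),np.sin(yaw),0]);yb=np.array([-np.sin(yaw),np.cos(yaw),0]);zb=np.array([0,0,1.])
C=np.array([.5976,-.0322,0])
def box(x,y,z): return C+x*xb+y*yb+z*zb
def orient(a,sgn):  # tool lean a (rad) to box front, about box y
    x=np.sin(a)*xb-np.cos(a)*zb; z=sgn*(np.cos(a)*xb+np.sin(a)*zb)
    return R.from_matrix(np.c_[x,np.cross(z,x),z])
def delta(st,grasp,rot,back=0,d=.0187):
    "jog shift/turn to put grasp point at grasp, with back m retreat along tool x"
    R0=R.from_quat(st["eef_rot"]); tcp=np.asarray(grasp)+rot.as_matrix()[:,0]*(d-back)
    return np.round(R0.inv().apply(tcp-st["tool_pos"]),4),np.round((R0.inv()*rot).as_rotvec(degrees=True),2),tcp
E
python3 - <<'E'
from h import *
from workcell import env
st=env.state();print(R.from_quat(st["eef_rot"]).as_matrix().round(3))
g=box(40,0,0)
g=box(.040,-.159,.05)
for sg in (1,-1):
  print(sg,delta(st,g,orient(np.radians(20),sg),.15))
E
```

```text
[[-0.001 -0.901  0.434]
 [-0.001  0.434  0.901]
 [-1.     0.    -0.001]]
1 (array([ 0.0579, -0.4416, -0.5084]), array([130.77, -10.21, -22.96]), array([ 0.44824369, -0.08695194,  0.17338164]))
-1 (array([ 0.0579, -0.4416, -0.5084]), array([-47.11,  18.75,  -8.34]), array([ 0.44824369, -0.08695194,  0.17338164]))
```

```bash
python3 -m jog '[{"linear":[0,-0.035,-0.04],"rot":[-4,1,0]},{"linear":[0,-0.07,-0.08],"rot":[-8,3,-1]},{"linear":[0,-0.11,-0.125],"rot":[-12,5,-2]},{"linear":[0,-0.15,-0.17],"rot":[-16,6,-3]},{"linear":[0,-0.19,-0.215],"rot":[-20,8,-3]},{"linear":[0,-0.23,-0.26],"rot":[-24,9,-4]},{"linear":[0,-0.27,-0.305],"rot":[-28,11,-5]},{"linear":[0,-0.31,-0.35],"rot":[-32,13,-6]},{"linear":[0.01,-0.35,-0.395],"rot":[-36,14,-6]},{"linear":[0.02,-0.38,-0.43],"rot":[-40,16,-7]}]' 0.6
python3 - <<'E'
from h import *
from workcell import env
st=env.state();print(st["qpos"].round(2),st["tool_pos"])
print(delta(st,box(.040,-.159,.05),orient(np.radians(20),-1),.15))
E
```

```text
time: 1.4
tool_pos: [0.4272, 0.0079, 0.2112]
eef_rot: [0.64, -0.487, -0.466, -0.368]
ft_force: [0.2, 0.5, -0.9]
finger_gap: 0.0515
[-0.69 -0.08  0.33  1.98  0.34  1.27  1.35] [0.42723496 0.00791206 0.21119395]
(array([ 0.0646,  0.0045, -0.0817]), array([-7.12,  2.81, -1.32]), array([ 0.44824369, -0.08695194,  0.17338164]))
```

```bash
python3 -m jog '[{"linear":[0.01,0,-0.02],"rot":[-2,1,0]},{"linear":[0.025,0.002,-0.04],"rot":[-4,1.5,-0.7]},{"linear":[0.045,0.003,-0.06],"rot":[-5.5,2,-1]},{"linear":[0.065,0.0045,-0.082],"rot":[-7,2.8,-1.3]},{"linear":[0.065,0.0045,-0.082],"rot":[-7,2.8,-1.3]},{"linear":[0.065,0.0045,-0.082],"rot":[-7,2.8,-1.3]},{"linear":[0.065,0.0045,-0.082],"rot":[-7,2.8,-1.3]},{"linear":[0.065,0.0045,-0.082],"rot":[-7,2.8,-1.3]},{"linear":[0.065,0.0045,-0.082],"rot":[-7,2.8,-1.3]},{"linear":[0.065,0.0045,-0.082],"rot":[-7,2.8,-1.3]}]' 0.6
cat > snap.py <<'E'
import sys,cv2
from h import *
from workcell import env
st=env.state();print(st["time"],st["qpos"].round(2),st["tool_pos"].round(4),st["ft_force"].round(1),st["finger_gap"].round(4))
for a in sys.argv[2:]:
    st=env.state(); s=env.snapshot(a)
    if a=="wrist": s=wrist(s,st)
    n=a+sys.argv[1]; np.savez(f"pics/{n}.npz",**s); cv2.imwrite(f"pics/{n}.png",s["pixels"][:,:,::-1])
E
python3 snap.py 1 wrist scene side
```

```text
time: 2.65
tool_pos: [0.4481, -0.0843, 0.1732]
eef_rot: [0.678, -0.459, -0.475, -0.322]
ft_force: [0.4, -0.0, 0.7]
finger_gap: 0.0512Traceback (most recent call last):
  File "snap.py", line 4, in <module>
    st=env.state();print(st["time"],st["qpos"].round(2),st["tool_pos"].round(4),st["ft_force"].round(1),st["finger_gap"].round(4))
                                                                                                        ^^^^^^^^^^^^^^^^^^^^^^
AttributeError: 'float' object has no attribute 'round'
```

```bash
sed -i 's/st\["finger_gap"\].round(4)/round(st["finger_gap"],4)/' snap.py; python3 snap.py 1 wrist scene side
```

```text
2.65 [-0.6  -0.06  0.44  2.06  0.41  1.09  1.6 ] [ 0.4481 -0.0843  0.1732] [ 0.4 -0.   0.7] 0.0512
```

View pics/wrist1.png

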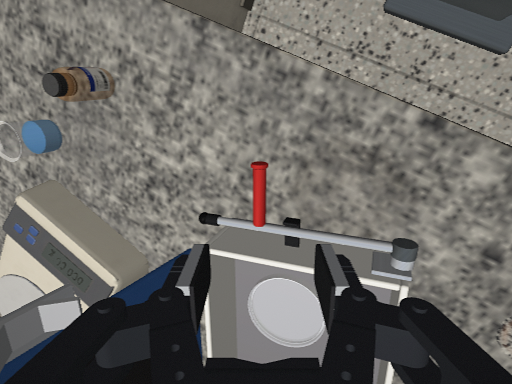

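View pics/scene1.png

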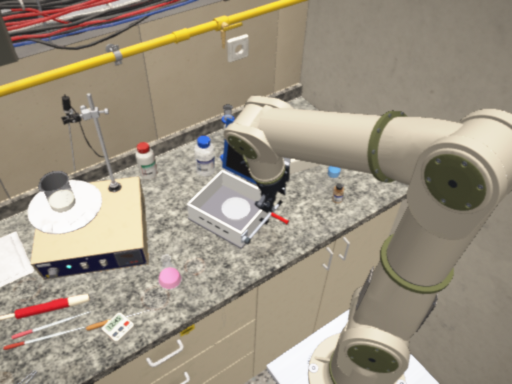

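View pics/side1.png

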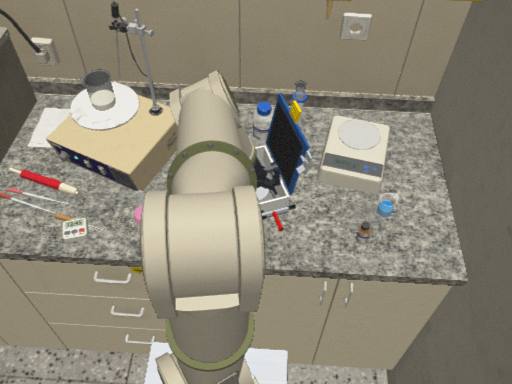

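Run:
```python
from h import *
import cv2
w=load("wrist1");s=load("side1");c=load("scene1")
def red(s,lo=0):
    h=cv2.cvtColor(s["pixels"],cv2.COLOR_RGB2HSV);m=((h[...,0]<6)|(h[...,0]>174))&(h[...,1]>170)&(h[...,2]>90)
    n,l,st,ce=cv2.connectedComponentsWithStats(m.astype(np.uint8))
    out=[]
    for i in range(1,n):
        if st[i,4]>20:
            ys,xs=np.nonzero(l==i);out.append((st[i],(xs[ys==ys.min()].mean(),ys.min()),(xs[ys==ys.max()].mean(),ys.max()),ce[i]))
    return out
for n,q in (("w",w),("s",s),("c",c)):
    for r in red(q): print(n,r)
for nm,p in (("piv",(-.085,-.118,.05)),("tip",(.098,-.118,.05)),("pin0",(.04,-.118,.05)),("pinend",(.04,-.177,.05)),("cornFR",(-.09,-.1,.075)),("cornBR",(.09,-.1,.075)),("dish",(0,0,.02))):
    print(nm,[proj(q,box(*p)).round(1) for q in (w,s,c)])
```

```text
w (array([251, 164,  17,  63, 729], dtype=int32), (np.float64(257.875), np.int64(164)), (np.float64(259.0), np.int64(226)), array([259.03292181, 193.2702332 ]))
s (array([ 21, 170,  39,  19, 292], dtype=int32), (np.float64(24.0), np.int64(170)), (np.float64(56.5), np.int64(188)), array([ 40.01027397, 178.82191781]))
s (array([273, 212,  10,  19,  68], dtype=int32), (np.float64(274.0), np.int64(212)), (np.float64(280.0), np.int64(230)), array([277.42647059, 220.97058824]))
c (array([86,  0, 15,  5, 22], dtype=int32), (np.float64(97.5), np.int64(0)), (np.float64(87.0), np.int64(4)), array([92.77272727,  1.68181818]))
c (array([26,  9, 12,  4, 22], dtype=int32), (np.float64(27.0), np.int64(9)), (np.float64(36.0), np.int64(12)), array([31.90909091, 10.63636364]))
c (array([42, 10, 28,  7, 54], dtype=int32), (np.float64(63.0), np.int64(10)), (np.float64(45.5), np.int64(16)), array([54.22222222, 12.24074074]))
c (array([21, 14, 17,  3, 26], dtype=int32), (np.float64(35.0), np.int64(14)), (np.float64(24.5), np.int64(16)), array([29.26923077, 15.11538462]))
c (array([139, 143,  10,  10,  67]
[... 413 characters left out ...]
307.92986425]))
c (array([  5, 344,  15,   5,  24], dtype=int32), (np.float64(17.5), np.int64(344)), (np.float64(6.0), np.int64(348)), array([ 11.83333333, 345.875     ]))
piv [array([404.1, 242.6]), array([229.3, 223.7]), array([248.7, 240.9])]
tip [array([203.1, 213.3]), array([294.1, 206.4]), array([281.4, 201.9])]
pin0 [array([258.2, 221.4]), array([273.9, 211.8]), array([271.6, 213.7])]
pinend [array([257.9, 158.9]), array([281.7, 229.2]), array([288.4, 222.2])]
cornFR [array([409.8, 280.1]), array([225.3, 213.3]), array([242.6, 233.9])]
cornBR [array([198.3, 242.1]), array([289.6, 196.5]), array([275.6, 195.6])]
dish [array([302.8, 315.7]), array([246.1, 189.4]), array([232.1, 211.8])]
```

Run:
```python
from h import *
w=load("wrist1");s=load("side1");c=load("scene1")
M=np.c_[xb,yb,zb].T
for nm,a,b,d in (("disc",(259.8,164),(281,230),(287.5,222.5)),("tip",(207,218),(293,206),None)):
    p,e=tri(ray(w,a),ray(s,b));print(nm,p,e,"box",M@(p-C))
    if d: p,e=tri(ray(w,a),ray(c,d));print(nm,p,e,"box",M@(p-C))
import cv2
a=w["pixels"][150:300,180:430,::-1];cv2.imwrite("pics/w1c.png",cv2.resize(a,None,fx=3.2,fy=3.2,interpolation=cv2.INTER_CUBIC))
```

```text
disc [ 0.45682084 -0.13509456  0.03450444] 0.001982049908369282 box [ 0.04296039 -0.16899842  0.03450444]
disc [ 0.4519674  -0.13361969  0.04651332] 0.002410544172878842 box [ 0.03978168 -0.17295151  0.04651332]
tip [ 0.5329591  -0.16492593  0.04085013] 0.0007251931487086021 box [ 0.09903766 -0.10948132  0.04085013]
```

View pics/w1c.png

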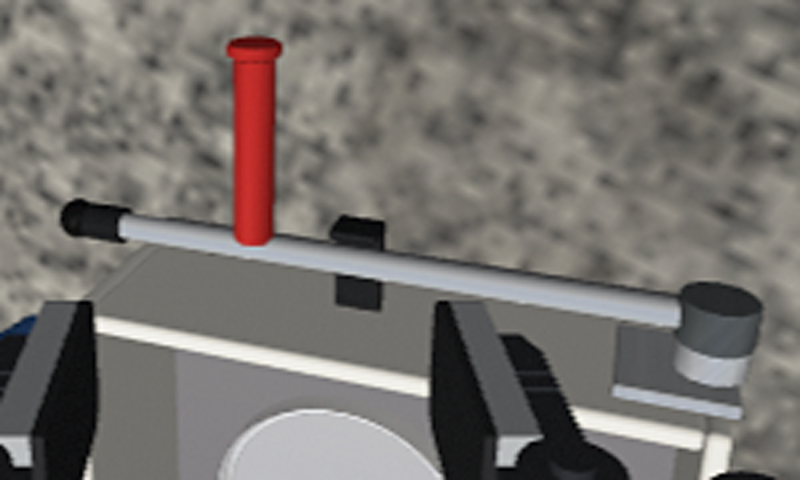

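```bash
sed -i 's/^C=.*/C=np.array([.5976,-.0322,0])+.004*yb/' h.py
python3 - <<'E'
from h import *
from workcell import env
print(delta(env.state(),box(.040,-.158,.05),orient(np.radians(20),-1),0))
E
```

```text
(array([ 0.1506, -0.0043, -0.0025]), array([-0.1 ,  0.05, -0.01]), array([ 0.47201827, -0.1326878 ,  0.03242775]))
```

```bash
python3 -m jog '[{"linear":[0.01,-0.004,-0.0025],"rot":[0,0,0]},{"linear":[0.025,-0.004,-0.0025],"rot":[0,0,0]},{"linear":[0.04,-0.004,-0.0025],"rot":[0,0,0]},{"linear":[0.055,-0.004,-0.0025],"rot":[0,0,0]},{"linear":[0.07,-0.004,-0.0025],"rot":[0,0,0]},{"linear":[0.08,-0.004,-0.0025],"rot":[0,0,0]},{"linear":[0.09,-0.004,-0.0025],"rot":[0,0,0]},{"linear":[0.09,-0.004,-0.0025],"rot":[0,0,0]},{"linear":[0.09,-0.004,-0.0025],"rot":[0,0,0]},{"linear":[0.09,-0.004,-0.0025],"rot":[0,0,0]}]' 0.6; python3 snap.py 2 wrist
```

```text
time: 4.05
tool_pos: [0.4644, -0.1134, 0.0898]
eef_rot: [0.678, -0.459, -0.475, -0.322]
ft_force: [0.8, -0.9, -0.5]
finger_gap: 0.0514
4.05 [-0.55  0.1   0.5   2.13  0.38  0.84  1.66] [ 0.4644 -0.1134  0.0898] [ 0.8 -0.9 -0.5] 0.0514
```

View pics/wrist2.png

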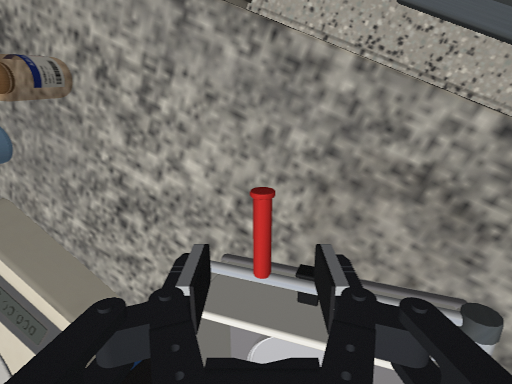

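Run:
```python
from h import *
from workcell import env
a=load("wrist1");b=load("wrist2");M=np.c_[xb,yb,zb].T
for nm,u,v in (("disc",(259.8,164.5),(262.5,188.5)),("base",(259,226),(262,277.5))):
    p,e=tri(ray(a,u),ray(b,v));print(nm,p,e,M@(p-C), [M@(plane(q,k,.05)-C) for q,k in ((a,u),(b,v))])
for p in ((.04,-.118,.05),(.04,-.154,.05),(.04,-.177,.05)): print(proj(b,box(*p)))
print(delta(env.state(),box(.040,-.158,.05),orient(np.radians(20),-1),0))
```

```text
disc [ 0.46329455 -0.13935007  0.02046007] 0.0002443772000662052 [ 0.04932343 -0.16857913  0.02046007] [array([ 0.03825369, -0.17619667,  0.05      ]), array([ 0.03879508, -0.17866973,  0.05      ])]
base [ 0.50474713 -0.11025752  0.05382321] 1.4019192911381045e-05 [ 0.03779161 -0.11926676  0.05382321] [array([ 0.03922956, -0.11740653,  0.05      ]), array([ 0.03917183, -0.11658863,  0.05      ])]
[260.82370908 275.41989142]
[260.70751465 225.73414743]
[260.62610429 190.92237323]
(array([0.061 , 0.0002, 0.0001]), array([-0.11,  0.05,  0.04]), array([ 0.47201827, -0.1326878 ,  0.03242775]))
```

```bash
python3 -m jog '[{"linear":[0.012,0,0],"rot":[0,0,0]},{"linear":[0.024,0,0],"rot":[0,0,0]},{"linear":[0.036,0,0],"rot":[0,0,0]},{"linear":[0.048,0,0],"rot":[0,0,0]},{"linear":[0.056,0,-0.001],"rot":[0,0,0]},{"linear":[0.061,0,-0.001],"rot":[0,0,0]},{"linear":[0.061,0,-0.001],"rot":[0,0,0]},{"linear":[0.061,0,-0.001],"rot":[0,0,0]},{"linear":[0.061,0,-0.001],"rot":[0,0,0]},{"linear":[0.061,0,-0.001],"rot":[0,0,0]}]' 0.6
python3 -m jog '[{"linear":[0,0,0],"rot":[0,0,0]},{"linear":[0,0,0],"rot":[0,0,0]},{"linear":[0,0,0],"rot":[0,0,0]},{"linear":[0,0,0],"rot":[0,0,0]},{"linear":[0,0,0],"rot":[0,0,0]},{"linear":[0,0,0],"rot":[0,0,0]},{"linear":[0,0,0],"rot":[0,0,0]},{"linear":[0,0,0],"rot":[0,0,0]},{"linear":[0,0,0],"rot":[0,0,0]},{"linear":[0,0,0],"rot":[0,0,0]}]' 0
python3 snap.py 3 wrist
python3 - <<'E'
from h import *
Ro=orient(np.radians(20),-1)
for t in np.arange(0,1.001,.096):
    d=.125*((np.cos(t)-1)*xb+np.sin(t)*zb); print(round(t,3),Ro.inv().apply(d).round(4))
E
```

```text
time: 5.35
tool_pos: [0.4724, -0.1336, 0.0326]
eef_rot: [0.678, -0.459, -0.475, -0.322]
ft_force: [0.4, -0.3, -0.2]
finger_gap: 0.0516
time: 6.6
tool_pos: [0.472, -0.133, 0.0322]
eef_rot: [0.678, -0.459, -0.476, -0.322]
ft_force: [-2.4, 4.6, 1.5]
finger_gap: 0.0098
6.6 [-0.49  0.24  0.51  2.16  0.33  0.67  1.7 ] [ 0.472  -0.133   0.0322] [-2.4  4.6  1.5] 0.0098
0.0 [0. 0. 0.]
0.096 [-0.0115  0.     -0.0036]
0.192 [-0.0232  0.     -0.006 ]
0.288 [-0.0351  0.     -0.0073]
0.384 [-0.0471  0.     -0.0075]
0.48 [-0.0591  0.     -0.0065]
0.576 [-0.0709  0.     -0.0043]
0.672 [-0.0824  0.     -0.0011]
0.768 [-0.0936  0.      0.0033]
0.864 [-0.1043  0.      0.0087]
0.96 [-0.1145  0.      0.0151]
```

View pics/wrist3.png

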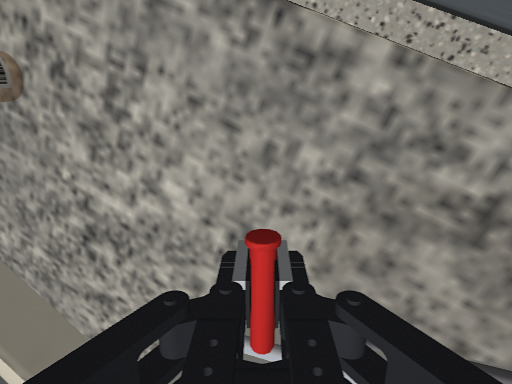

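```bash
python3 -m jog '[{"linear":[-0.0115,0,-0.0036],"rot":[0,0,0]},{"linear":[-0.0232,0,-0.006],"rot":[0,0,0]},{"linear":[-0.0351,0,-0.0073],"rot":[0,0,0]},{"linear":[-0.0471,0,-0.0075],"rot":[0,0,0]},{"linear":[-0.0591,0,-0.0065],"rot":[0,0,0]},{"linear":[-0.0709,0,-0.0043],"rot":[0,0,0]},{"linear":[-0.0824,0,-0.0011],"rot":[0,0,0]},{"linear":[-0.0936,0,0.0033],"rot":[0,0,0]},{"linear":[-0.1043,0,0.0087],"rot":[0,0,0]},{"linear":[-0.1145,0,0.0151],"rot":[0,0,0]}]' 0
python3 snap.py 4 wrist side scene
```

```text
time: 7.9
tool_pos: [0.4512, -0.0806, 0.1334]
eef_rot: [0.678, -0.457, -0.477, -0.322]
ft_force: [7.5, 15.8, -30.0]
finger_gap: 0.0099
7.9 [-0.61  0.    0.45  2.1   0.4   0.99  1.59] [ 0.4512 -0.0806  0.1334] [  7.5  15.8 -30. ] 0.0099
```

View pics/wrist4.png

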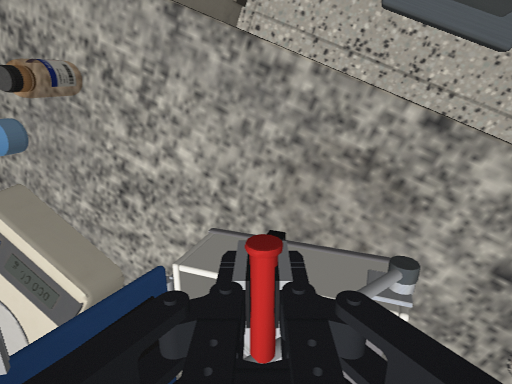

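View pics/side4.png

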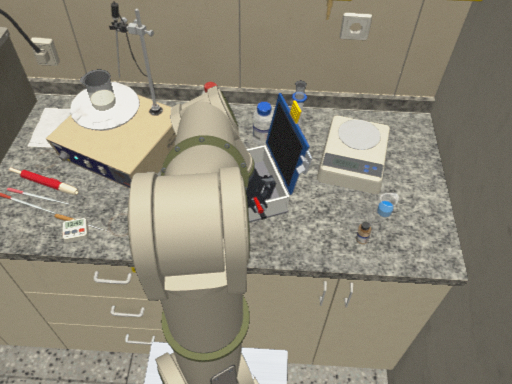

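View pics/scene4.png

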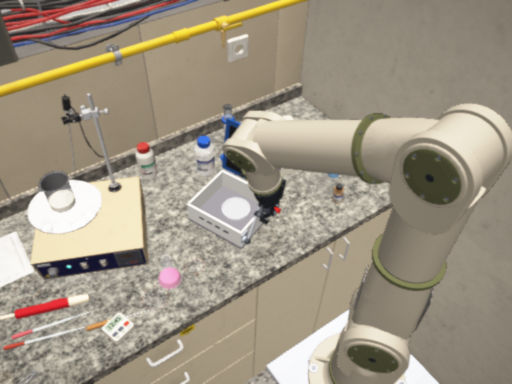

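```bash
python3 -m jog '[{"linear":[0.001,0,0.001],"rot":[0,0,0]},{"linear":[0.001,0,0.0016],"rot":[0,0,0]},{"linear":[0.001,0,0.0016],"rot":[0,0,0]},{"linear":[0.001,0,0.0016],"rot":[0,0,0]},{"linear":[0.001,0,0.0016],"rot":[0,0,0]},{"linear":[0.001,0,0.0016],"rot":[0,0,0]},{"linear":[0.001,0,0.0016],"rot":[0,0,0]},{"linear":[0.001,0,0.0016],"rot":[0,0,0]},{"linear":[0.001,0,0.0016],"rot":[0,0,0]},{"linear":[0.001,0,0.0016],"rot":[0,0,0]}]' 0.6
python3 snap.py 5 wrist
```

```text
time: 9.3
tool_pos: [0.4519, -0.0833, 0.1334]
eef_rot: [0.678, -0.459, -0.475, -0.322]
ft_force: [-0.5, -0.6, -0.4]
finger_gap: 0.0514
9.3 [-0.6   0.01  0.46  2.1   0.41  0.99  1.59] [ 0.4519 -0.0833  0.1334] [-0.5 -0.6 -0.4] 0.0514
```

View pics/wrist5.png

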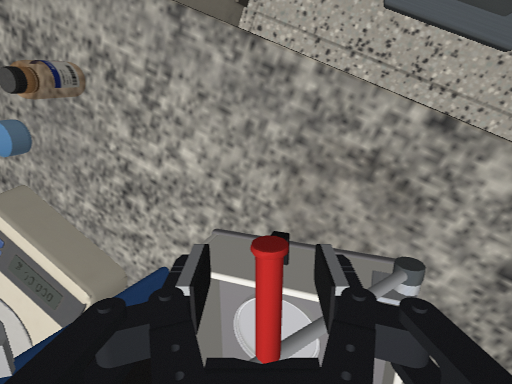

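```bash
python3 -m jog '[{"linear":[-0.02,0,0],"rot":[0,0,0]},{"linear":[-0.04,0,0],"rot":[0,0,0]},{"linear":[-0.06,0,0],"rot":[0,0,0]},{"linear":[-0.08,0.01,0],"rot":[0,0,0]},{"linear":[-0.1,0.02,0],"rot":[0,0,0]},{"linear":[-0.12,0.03,0],"rot":[0,0,0]},{"linear":[-0.14,0.04,0],"rot":[0,0,0]},{"linear":[-0.15,0.04,0],"rot":[0,0,0]},{"linear":[-0.15,0.04,0],"rot":[0,0,0]},{"linear":[-0.15,0.04,0],"rot":[0,0,0]}]' 0.6
python3 snap.py 6 wrist side scene
```

```text
time: 10.6
tool_pos: [0.3957, -0.051, 0.2736]
eef_rot: [0.678, -0.46, -0.475, -0.322]
ft_force: [0.4, -0.0, -0.7]
finger_gap: 0.0513
10.6 [-0.6  -0.25  0.28  1.99  0.42  1.39  1.54] [ 0.3957 -0.051   0.2736] [ 0.4 -0.  -0.7] 0.0513
```

View pics/wrist6.png

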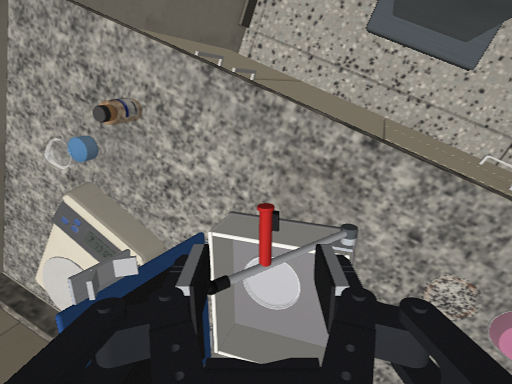

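View pics/side6.png

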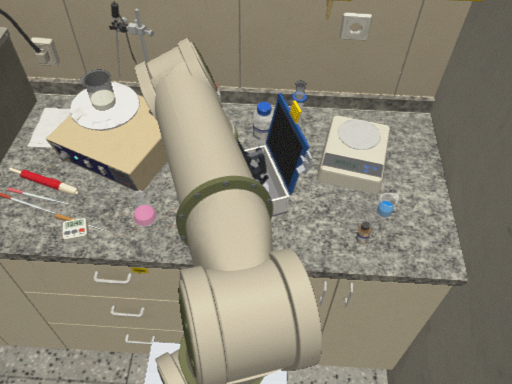

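View pics/scene6.png

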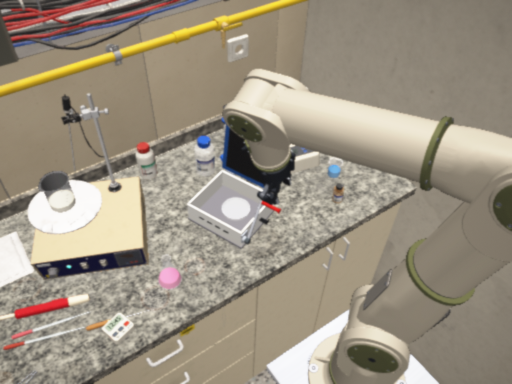

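Run:
```python
from h import *
w=load("wrist6")
from workcell import env
print(env.state()["qpos"][1])
for t in (.8,.85,.9,.95,1.0,1.05):
    P=lambda r,y:proj(w,box(-.085+r*np.cos(t),-.118+y,.05+r*np.sin(t))).round(1)
    print(t,"tip",P(.183,0),"disc",P(.125,-.06),"pinbase",P(.125,0),"piv",P(0,0))
# tab plan
for th in (1.75,1.6,1.4,1.1):
    p=box(.093-.207*np.cos(th),0,.079+.207*np.sin(th)); print(th,p)
```

```text
-0.24598460805457886
0.8 tip [193.8 265.9] disc [249.8 196.3] pinbase [250.6 252.5] piv [348.1 229.4]
0.85 tip [196.7 270.7] disc [252.6 198.3] pinbase [253.3 255.2] piv [348.1 229.4]
0.9 tip [200.1 275.5] disc [255.9 200.2] pinbase [256.3 258. ] piv [348.1 229.4]
0.95 tip [204.3 280.5] disc [259.6 202.2] pinbase [259.8 260.8] piv [348.1 229.4]
1.0 tip [209.2 285.6] disc [263.7 204.2] pinbase [263.6 263.5] piv [348.1 229.4]
1.05 tip [214.8 290.7] disc [268.2 206.1] pinbase [267.8 266.3] piv [348.1 229.4]
1.75 [ 0.64976131 -0.15123113  0.28268509]
1.6 [ 0.63825366 -0.12260494  0.28591174]
1.4 [ 0.62287631 -0.08435257  0.28298809]
1.1 [ 0.60097775 -0.02987819  0.26347992]
```

Run:
```python
from h import *
from workcell import env
def lid(th,r=.207,up=0): return box(.093-r*np.cos(th)+up*np.sin(th),0,.079+r*np.sin(th)+up*np.cos(th))
s=load("side6");print(plane(s,(296,113),.2827))
st=env.state()
print(delta(st,lid(1.75,.21),orient(np.pi/2-1.75,-1),.12))
```

```text
[ 0.63982684 -0.15240034  0.2827    ]
(array([-0.0348, -0.1987, -0.2318]), array([ -0.12, -30.22,  -0.06]), array([ 0.65669555, -0.1684806 ,  0.38531483]))
```

```bash
python3 -m jog '[{"linear":[-0.003,-0.02,-0.023],"rot":[0,-3,0]},{"linear":[-0.007,-0.04,-0.046],"rot":[0,-6,0]},{"linear":[-0.01,-0.06,-0.07],"rot":[0,-9,0]},{"linear":[-0.014,-0.08,-0.093],"rot":[0,-12,0]},{"linear":[-0.018,-0.1,-0.116],"rot":[0,-15,0]},{"linear":[-0.021,-0.12,-0.14],"rot":[0,-18,0]},{"linear":[-0.025,-0.14,-0.163],"rot":[0,-21,0]},{"linear":[-0.028,-0.16,-0.186],"rot":[0,-24,0]},{"linear":[-0.032,-0.18,-0.21],"rot":[0,-27,0]},{"linear":[-0.035,-0.199,-0.232],"rot":[0,-30,0]}]' 0.6
python3 snap.py 7 wrist side scene
```

```text
time: 12.0
tool_pos: [0.658, -0.168, 0.3859]
eef_rot: [-0.532, 0.359, 0.635, 0.429]
ft_force: [1.2, -0.1, 0.9]
finger_gap: 0.0514
12.0 [ 0.04  0.68  0.62  0.68 -0.52  1.98  2.34] [ 0.658  -0.168   0.3859] [ 1.2 -0.1  0.9] 0.0514
```

View pics/wrist7.png

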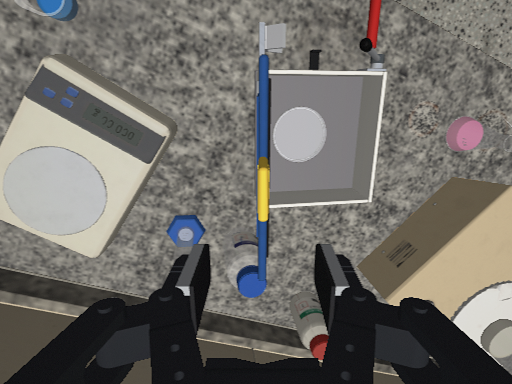

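View pics/scene7.png

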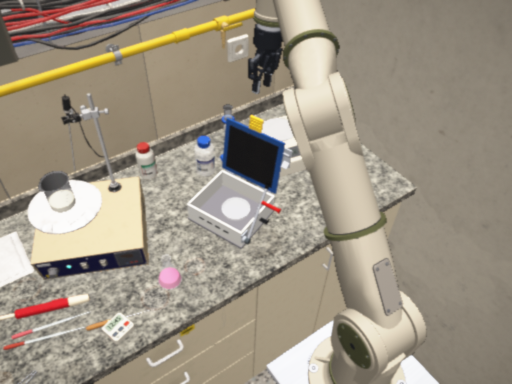

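View pics/side7.png

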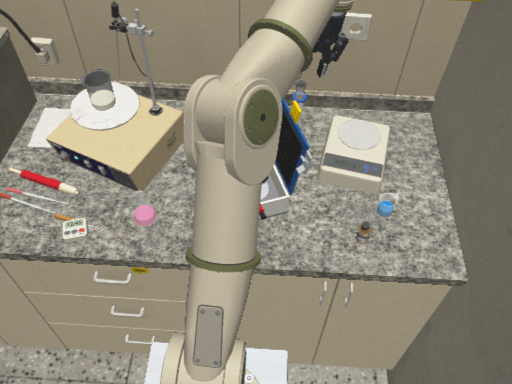

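Run:
```python
from h import *
from workcell import env
import cv2
w=load("wrist7")
def lid(th,r,y): return box(.093-r*np.cos(th),y,.079+r*np.sin(th))
h=cv2.cvtColor(w["pixels"],cv2.COLOR_RGB2HSV);m=(h[...,0]>20)&(h[...,0]<34)&(h[...,1]>150)
ys,xs=np.nonzero(m);k=(ys<240);print(xs[k].min(),xs[k].max(),ys[k].min(),ys[k].max(),xs[k].mean())
for th in (1.7,1.75,1.8): print(th,[proj(w,lid(th,r,y)).round(1) for r in(.227,.187) for y in(-.022,.022)])
c=load("scene7");h=cv2.cvtColor(c["pixels"],cv2.COLOR_RGB2HSV);m=(h[...,0]>20)&(h[...,0]<34)&(h[...,1]>150)
m[:110]=0;m[140:]=0;ys,xs=np.nonzero(m);print(xs.mean(),ys.mean(),xs.min(),xs.max(),[proj(c,lid(t,.207,0)) for t in (1.7,1.75,1.8)])
st=env.state();print(delta(st,lid(1.75,.211,0),orient(np.pi/2-1.75,-1),0))
```

```text
258 269 157 220 263.00299850074964
1.7 [array([276.9, 167.2]), array([276. , 222.9]), array([272.5, 155.7]), array([272. , 204.6])]
1.75 [array([261.3, 167.3]), array([261.3, 223. ]), array([261.4, 155.8]), array([261.4, 204.6])]
1.8 [array([245.6, 167.2]), array([246.5, 222.8]), array([250.4, 155.7]), array([250.9, 204.5])]
255.46835443037975 123.22151898734177 250 262 [array([253.99645544, 124.27594777]), array([255.93648922, 122.86454573]), array([257.83407899, 121.62484453])]
(array([1.167e-01, 1.000e-04, 3.100e-03]), array([-0.29, -0.16, -0.22]), array([ 0.64878401, -0.1488    ,  0.2682205 ]))
```

```bash
python3 -m jog '[{"linear":[0.015,0,0.002],"rot":[0,0,0]},{"linear":[0.03,0,0.002],"rot":[0,0,0]},{"linear":[0.045,0,0.002],"rot":[0,0,0]},{"linear":[0.06,0,0.002],"rot":[0,0,0]},{"linear":[0.075,0,0.002],"rot":[0,0,0]},{"linear":[0.09,0,0.002],"rot":[0,0,0]},{"linear":[0.105,0,0.002],"rot":[0,0,0]},{"linear":[0.116,0,0.002],"rot":[0,0,0]},{"linear":[0.116,0,0.002],"rot":[0,0,0]},{"linear":[0.116,0,0.002],"rot":[0,0,0]}]' 0.6
python3 snap.py 8 wrist
```

```text
time: 13.4
tool_pos: [0.6488, -0.1474, 0.2734]
eef_rot: [-0.532, 0.36, 0.634, 0.43]
ft_force: [0.5, 0.6, 0.3]
finger_gap: 0.0516
13.4 [-0.09  0.61  0.62  1.06 -0.46  1.69  2.39] [ 0.6488 -0.1474  0.2734] [0.5 0.6 0.3] 0.0516
```

View pics/wrist8.png

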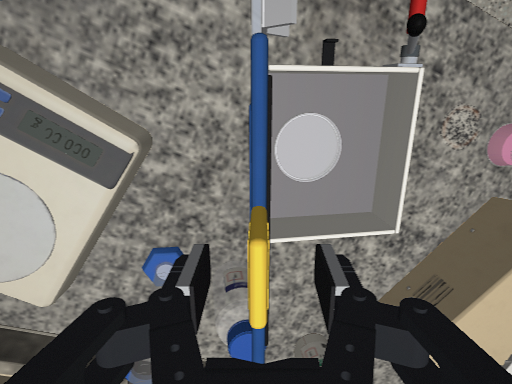

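```bash
python3 -m jog '[{"linear":[0.002,0,-0.001],"rot":[0,0,0]},{"linear":[0.002,0,-0.001],"rot":[0,0,0]},{"linear":[0.002,0,-0.001],"rot":[0,0,0]},{"linear":[0.002,0,-0.001],"rot":[0,0,0]},{"linear":[0.002,0,-0.001],"rot":[0,0,0]},{"linear":[0.002,0,-0.001],"rot":[0,0,0]},{"linear":[0.002,0,-0.001],"rot":[0,0,0]},{"linear":[0.002,0,-0.001],"rot":[0,0,0]},{"linear":[0.002,0,-0.001],"rot":[0,0,0]},{"linear":[0.002,0,-0.001],"rot":[0,0,0]}]' 0
python3 snap.py 9 wrist
python3 - <<'E'
from h import *
from workcell import env
st=env.state();R0=R.from_quat(st["eef_rot"]);X=R0.as_matrix()[:,0]
g=st["tool_pos"]-.0187*X
M=np.c_[xb,yb,zb].T; b=M@(g-C); d=b-np.array([.093,0,.079]); print("grasp box",b,"r",np.hypot(d[0],d[2]),"th",np.arctan2(d[2],-d[0]),"lean th",np.pi/2-np.arcsin(X@xb), "X.yb",X@yb)
th0=np.arctan2(d[2],-d[0]);H=box(.093,0,.079)
# rotate the TCP about hinge by dth about -yb axis... opening increases toward +xb
for dt in np.arange(0,.66,.065):
    Q=R.from_rotvec(-dt*yb)  # closing: z->-x
    p=H+Q.apply(st["tool_pos"]-H); n=Q*R0
    print(round(dt,3),R0.inv().apply(p-st["tool_pos"]).round(4),(R0.inv()*n).as_rotvec(degrees=True).round(1),p.round(3))
E
```

```text
time: 14.7
tool_pos: [0.649, -0.1483, 0.2706]
eef_rot: [-0.532, 0.36, 0.634, 0.43]
ft_force: [0.8, -2.1, 0.2]
finger_gap: 0.0075
14.7 [-0.09  0.61  0.62  1.07 -0.46  1.69  2.39] [ 0.649  -0.1483  0.2706] [ 0.8 -2.1  0.2] 0.0075
grasp box [0.13014416 0.00039302 0.28900013] r 0.21325980462303162 th 1.7458624802695457 lean th 1.746010192695508 X.yb 0.0007938262544571709
0.0 [0. 0. 0.] [0. 0. 0.] [ 0.649 -0.148  0.271]
0.065 [0.0004 0.     0.0126] [-0.   3.7 -0. ] [ 0.644 -0.137  0.272]
0.13 [0.0016 0.     0.0252] [-0.   7.4 -0. ] [ 0.64  -0.125  0.273]
0.195 [0.0037 0.0001 0.0377] [-0.  11.2 -0. ] [ 0.635 -0.113  0.274]
0.26 [0.0065 0.0001 0.05  ] [-0.  14.9 -0. ] [ 0.63  -0.102  0.273]
0.325 [0.0102 0.0001 0.0621] [-0.  18.6 -0. ] [ 0.626 -0.09   0.271]
0.39 [0.0146 0.0002 0.074 ] [-0.  22.3 -0. ] [ 0.621 -0.078  0.269]
0.455 [0.0198 0.0002 0.0855] [-0.  26.1 -0. ] [ 0.616 -0.067  0.266]
0.52 [0.0257 0.0002 0.0967] [-0.  29.8 -0.1] [ 0.612 -0.056  0.262]
0.585 [0.0324 0.0002 0.1074] [-0.  33.5 -0.1] [ 0.607 -0.045  0.257]
0.65 [0.0397 0.0003 0.1177] [-0.  37.2 -0.1] [ 0.603 -0.034  0.252]
```

View pics/wrist9.png

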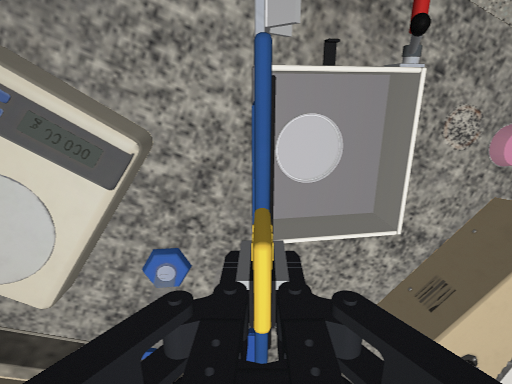

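```bash
python3 -m jog '[{"linear":[0.0002,0,0.009],"rot":[0,2.6,0]},{"linear":[0.0014,0,0.0235],"rot":[0,6.9,0]},{"linear":[0.0037,0.0001,0.0377],"rot":[0,11.2,0]},{"linear":[0.0065,0.0001,0.05],"rot":[0,14.9,0]},{"linear":[0.0102,0.0001,0.0621],"rot":[0,18.6,0]},{"linear":[0.0146,0.0002,0.074],"rot":[0,22.3,0]},{"linear":[0.0171,0.0002,0.0798],"rot":[0,24.2,0]},{"linear":[0.0198,0.0002,0.0855],"rot":[0,26.1,0]},{"linear":[0.0198,0.0002,0.0855],"rot":[0,26.1,0]},{"linear":[0.0198,0.0002,0.0855],"rot":[0,26.1,0]}]' 0
python3 snap.py 10 wrist scene side
python3 - <<'E'
import cv2
a=cv2.imread("pics/side10.png")[90:240,200:350];b=cv2.imread("pics/scene10.png")[90:240,170:320]
cv2.imwrite("pics/c10.png",cv2.resize(cv2.hconcat([a,b]),(800,400),interpolation=cv2.INTER_CUBIC))
E
```

```text
time: 16.0
tool_pos: [0.6167, -0.0661, 0.2652]
eef_rot: [0.662, -0.447, -0.498, -0.337]
ft_force: [9.0, -1.5, -8.8]
finger_gap: 0.0067
16.0 [-0.67  0.33  0.74  1.49  0.04  1.29  1.98] [ 0.6167 -0.0661  0.2652] [ 9.  -1.5 -8.8] 0.0067
```

View pics/wrist10.png

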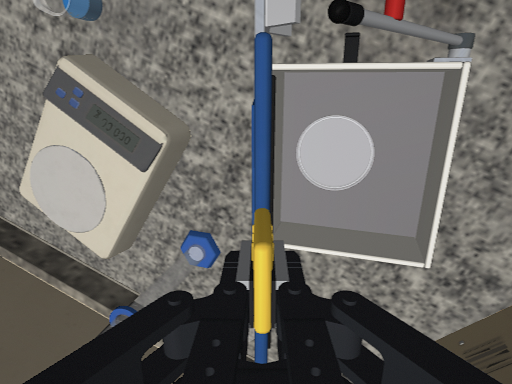

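View pics/c10.png

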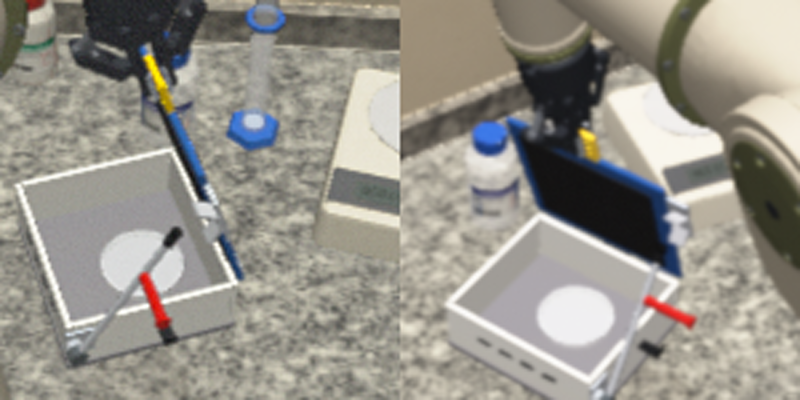

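Run:
```python
from h import *
w=load("wrist10");s=load("side10");c=load("scene10");M=np.c_[xb,yb,zb].T
p,e=tri(ray(w,(345,12)),ray(s,(264.8,179)));print(M@(p-C),e)
for t in (.9,.95,1.,1.05): print(t,*[proj(q,box(-.085+.183*np.cos(t),-.118,.05+.183*np.sin(t))).round(1) for q in (w,s,c)],[proj(q,box(-.085+.125*np.cos(t),-.177,.05+.125*np.sin(t))).round(1) for q in (w,s,c)])
print("slot home",*[proj(w,box(.093-.0724,-.118,.199))])
print(proj(s,box(-.085,-.118,.05)),proj(s,box(-.09,-.1,.075)),proj(s,box(.09,-.1,.075)))
```

```text
[ 0.01017204 -0.11761231  0.19442739] 0.0007852051639926937
0.9 [311.3  13.3] [271.8 177.6] [270.8 182.1] [array([384.4, -82.6]), array([265.3, 210.7]), array([281.2, 209.8])]
0.95 [323.1  10.6] [269.1 176.9] [269.5 182.3] [array([393.6, -86.7]), array([263.4, 210.3]), array([280.4, 210.1])]
1.0 [336.5   7.7] [266.3 176.3] [268.2 182.6] [array([403.6, -90.8]), array([261.5, 210. ]), array([279.5, 210.4])]
1.05 [351.4   4.8] [263.3 175.8] [266.7 183.1] [array([414.3, -94.9]), array([259.4, 209.8]), array([278.6, 210.8])]
slot home [324.67045957  10.43993214]
[228.88703418 222.47297374] [224.81930262 212.14971382] [289.06259575 195.34431326]
```

Run:
```python
from h import *
from workcell import env
st=env.state();R0=R.from_quat(st["eef_rot"]);H=box(.093,0,.079)
X=R0.as_matrix()[:,0];g=st["tool_pos"]-.0187*X;d=g-H;print("th",np.arctan2(d[2],-d@xb),np.pi/2-np.arcsin(X@xb),np.linalg.norm(d))
for dt in (.05,.08,.11,.13,.15,.165,.18,.19,.2,.21):
    Q=R.from_rotvec(-dt*yb);p=H+Q.apply(st["tool_pos"]-H)
    print(dt,R0.inv().apply(p-st["tool_pos"]).round(4),np.degrees(dt).round(1))
```

```text
th 1.287747813669629 1.2914229593560185 0.21270997379550433
0.05 [0.0003 0.     0.0097] 2.9
0.08 [0.0007 0.     0.0155] 4.6
0.11 [0.0013 0.     0.0213] 6.3
0.13 [0.0017 0.     0.0251] 7.4
0.15 [0.0023 0.     0.029 ] 8.6
0.165 [0.0028 0.     0.0319] 9.5
0.18 [0.0033 0.     0.0347] 10.3
0.19 [0.0036 0.     0.0366] 10.9
0.2 [0.004  0.     0.0385] 11.5
0.21 [0.0044 0.     0.0404] 12.0
```

Go to about 1.14 first and look.

```bash
python3 -m jog '[{"linear":[0.0001,0,0.004],"rot":[0,1.2,0]},{"linear":[0.0003,0,0.0097],"rot":[0,2.9,0]},{"linear":[0.0005,0,0.0125],"rot":[0,3.7,0]},{"linear":[0.0007,0,0.0155],"rot":[0,4.6,0]},{"linear":[0.001,0,0.0185],"rot":[0,5.5,0]},{"linear":[0.0013,0,0.0213],"rot":[0,6.3,0]},{"linear":[0.0017,0,0.0251],"rot":[0,7.4,0]},{"linear":[0.002,0,0.027],"rot":[0,8,0]},{"linear":[0.0023,0,0.029],"rot":[0,8.6,0]},{"linear":[0.0023,0,0.029],"rot":[0,8.6,0]}]' 0
python3 snap.py 11 wrist scene side
python3 - <<'E'
import cv2
a=cv2.imread("pics/side11.png")[90:240,200:350];b=cv2.imread("pics/scene11.png")[90:240,170:320]
cv2.imwrite("pics/c11.png",cv2.resize(cv2.hconcat([a,b]),(800,400),interpolation=cv2.INTER_CUBIC))
E
```

```text
time: 17.4
tool_pos: [0.6067, -0.0409, 0.2549]
eef_rot: [0.697, -0.471, -0.447, -0.303]
ft_force: [12.9, -2.2, -11.2]
finger_gap: 0.007
17.4 [-0.84  0.29  0.75  1.6   0.23  1.22  1.77] [ 0.6067 -0.0409  0.2549] [ 12.9  -2.2 -11.2] 0.007
```

View pics/wrist11.png

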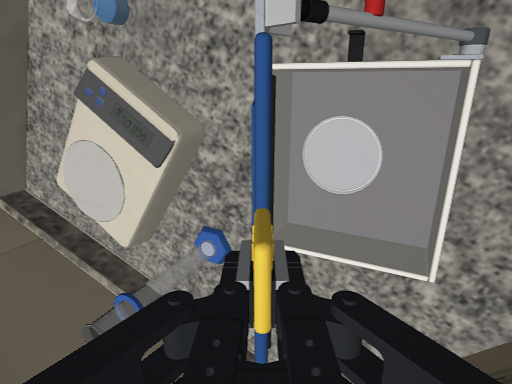

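View pics/c11.png

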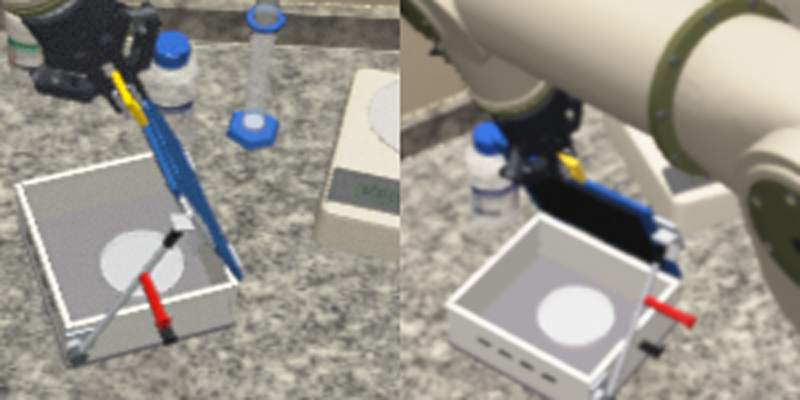

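```bash
python3 -m jog '[{"linear":[0,0,0.001],"rot":[0,0.3,0]},{"linear":[0,0,0.002],"rot":[0,0.6,0]},{"linear":[0,0,0.003],"rot":[0,0.9,0]},{"linear":[0.0001,0,0.004],"rot":[0,1.2,0]},{"linear":[0.0001,0,0.005],"rot":[0,1.5,0]},{"linear":[0.0002,0,0.006],"rot":[0,1.8,0]},{"linear":[0.0002,0,0.007],"rot":[0,2.1,0]},{"linear":[0.0002,0,0.0075],"rot":[0,2.25,0]},{"linear":[0.0003,0,0.008],"rot":[0,2.4,0]},{"linear":[0.0003,0,0.008],"rot":[0,2.4,0]}]' 0
python3 snap.py 12 wrist scene side
python3 - <<'E'
import cv2
a=cv2.imread("pics/side12.png")[90:240,200:350];b=cv2.imread("pics/scene12.png")[90:240,170:320]
cv2.imwrite("pics/c12.png",cv2.resize(cv2.hconcat([a,b]),(800,400),interpolation=cv2.INTER_CUBIC))
from h import *
from workcell import env
st=env.state();R0=R.from_quat(st["eef_rot"]);H=box(.093,0,.079)
X=R0.as_matrix()[:,0];g=st["tool_pos"]-.0187*X;d=g-H;print("th",np.arctan2(d[2],-d@xb),np.pi/2-np.arcsin(X@xb),np.linalg.norm(d))
E
```

```text
time: 18.8
tool_pos: [0.6042, -0.0345, 0.2514]
eef_rot: [0.707, -0.477, -0.432, -0.293]
ft_force: [13.0, -2.3, -11.1]
finger_gap: 0.0073
18.8 [-0.88  0.29  0.76  1.62  0.28  1.21  1.71] [ 0.6042 -0.0345  0.2514] [ 13.   -2.3 -11.1] 0.0073
th 1.0975999290755156 1.0992102050879493 0.21247311311737363
```

View pics/wrist12.png

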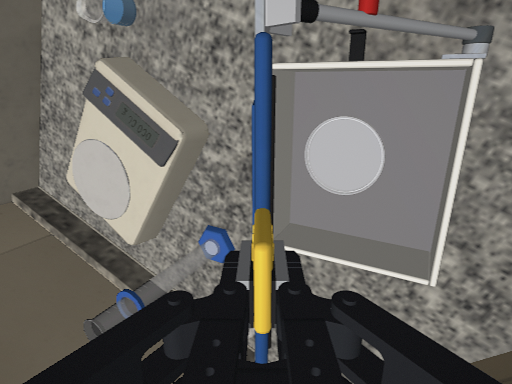

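View pics/c12.png

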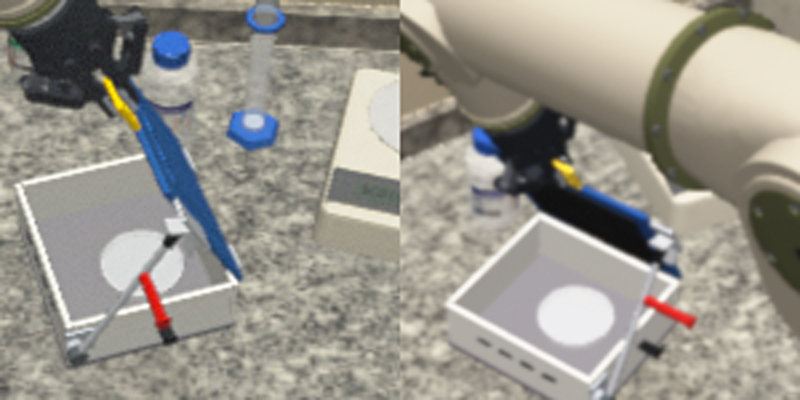

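```bash
python3 -m jog '[{"linear":[0,0,0.0005],"rot":[0,0.15,0]},{"linear":[0,0,0.001],"rot":[0,0.3,0]},{"linear":[0,0,0.0015],"rot":[0,0.45,0]},{"linear":[0,0,0.002],"rot":[0,0.6,0]},{"linear":[0,0,0.0025],"rot":[0,0.75,0]},{"linear":[0,0,0.003],"rot":[0,0.9,0]},{"linear":[0,0,0.003],"rot":[0,0.9,0]},{"linear":[0,0,0.003],"rot":[0,0.9,0]},{"linear":[0,0,0.003],"rot":[0,0.9,0]},{"linear":[0,0,0.003],"rot":[0,0.9,0]}]' 0
python3 snap.py 13 wrist side
python3 - <<'E'
import cv2
from h import *
from workcell import env
st=env.state();R0=R.from_quat(st["eef_rot"]);H=box(.093,0,.079)
print("Ftool",R0.inv().apply(st["ft_force"]))
X=R0.as_matrix()[:,0];g=st["tool_pos"]-.0187*X;d=g-H;print("th",np.arctan2(d[2],-d@xb),np.pi/2-np.arcsin(X@xb),np.linalg.norm(d))
f=lambda n,a:cv2.resize(cv2.imread(f"pics/{n}.png")[a[0]:a[0]+60,a[1]:a[1]+80],(400,300),interpolation=cv2.INTER_CUBIC)
r=cv2.vconcat([cv2.hconcat([f("side12",(150,235)),f("side13",(150,235))]),cv2.hconcat([f("wrist12",(0,240)),f("wrist13",(0,240))])])
cv2.imwrite("pics/c13.png",r)
E
```

```text
time: 20.2
tool_pos: [0.6038, -0.0334, 0.2508]
eef_rot: [0.71, -0.48, -0.426, -0.29]
ft_force: [16.6, -5.7, -10.0]
finger_gap: 0.0073
20.2 [-0.9   0.29  0.76  1.63  0.3   1.2   1.69] [ 0.6038 -0.0334  0.2508] [ 16.6  -5.7 -10. ] 0.0073
Ftool [ 15.02041772 -12.86451009  -5.77905912]
th 1.0894993414017957 1.0821673963205 0.21248979949434774
```

View pics/c13.png

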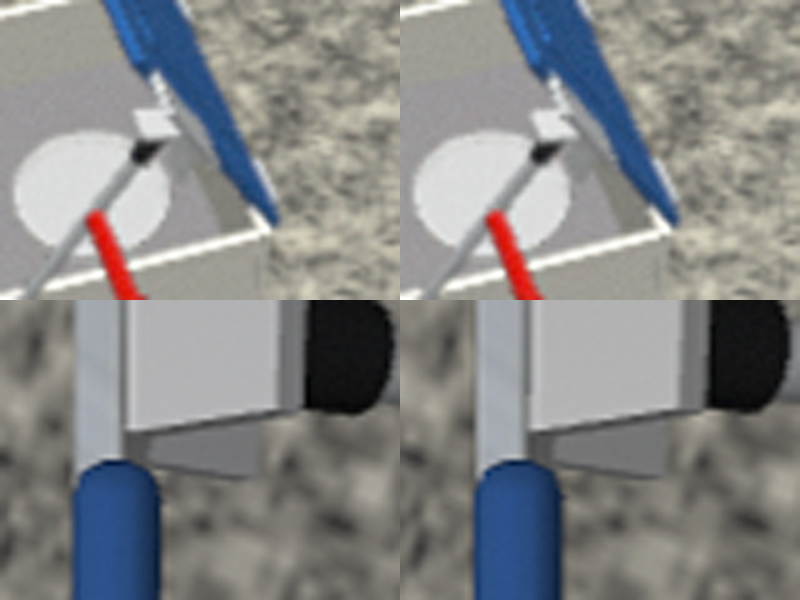

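Run:
```python
from h import *
import cv2
def red(s):
    h=cv2.cvtColor(s["pixels"],cv2.COLOR_RGB2HSV);m=((h[...,0]<6)|(h[...,0]>174))&(h[...,1]>170)&(h[...,2]>90)
    m[:150]=0;m[:,:240]=0;m[:,320:]=0;m[250:]=0
    ys,xs=np.nonzero(m);return xs.mean().round(2),ys.mean().round(2),len(xs)
for n in ("side10","side11","side12","side13"): print(n,red(load(n)))
for n in ("scene7","scene10","scene11","scene12"): print(n,red(load(n)))
s=load("side13");c=load("scene12")
for t in (.85,.9,.95,1.,1.05):print(t,*[np.mean([proj(q,box(-.085+.125*np.cos(t),y,.05+.125*np.sin(t))) for y in (-.122,-.179)],0).round(1) for q in (s,c)], proj(load("wrist13"),box(-.085+.16*np.cos(t),-.118,.05+.16*np.sin(t))).round(1))
```

```text
side10 (np.float64(257.62), np.float64(203.1), 69)
side11 (np.float64(257.66), np.float64(203.21), 71)
side12 (np.float64(257.63), np.float64(203.06), 68)
side13 (np.float64(257.63), np.float64(203.18), 68)
scene7 (np.float64(270.94), np.float64(206.56), 52)
scene10 (np.float64(271.09), np.float64(206.64), 53)
scene11 (np.float64(270.94), np.float64(206.56), 52)
scene12 (np.float64(271.17), np.float64(206.65), 54)
0.85 [263.6 203. ] [274.  205.7] [296.9  17. ]
0.9 [261.8 202.5] [273.2 205.8] [303.3  14.5]
0.95 [260.  202.1] [272.3 206.1] [310.8  11.9]
1.0 [258.  201.8] [271.4 206.4] [319.4   9.1]
1.05 [256.  201.5] [270.4 206.8] [329.4   6.2]
```

Run:
```python
from h import *
import cv2
th=1.092
def L(r,dn,y): return box(.093-r*np.cos(th)-dn*np.sin(th),y,.079+r*np.sin(th)-dn*np.cos(th))
for n,o,(W,Hh),f in (("side13",(235,150),(60,50),13),("wrist13",(235,0),(100,60),8)):
    s=load(n); a=s["pixels"][o[1]:o[1]+Hh,o[0]:o[0]+W,::-1]; a=cv2.resize(a,None,fx=f,fy=f,interpolation=cv2.INTER_CUBIC)
    P=lambda p:tuple(np.round((proj(s,p)-o+.5)*f).astype(int))
    for y in (-.108,-.128):
        q=[L(.118,.018,y),L(.132,.004,y),L(.148,.004,y),L(.162,.018,y)]
        for i in range(3): cv2.line(a,P(q[i]),P(q[i+1]),(0,255,0),1)
    for t,col in ((.96,(255,0,255)),(1.01,(0,255,255))):
        B=lambda r:box(-.085+r*np.cos(t),-.118,.05+r*np.sin(t))
        cv2.line(a,P(B(.1)),P(B(.183)),col,1);cv2.circle(a,P(B(.183)),5,col,1)
    cv2.imwrite(f"pics/ov_{n}.png",a);print(a.shape)
```

```text
(650, 780, 3)
(480, 800, 3)
```

View pics/ov_side13.png

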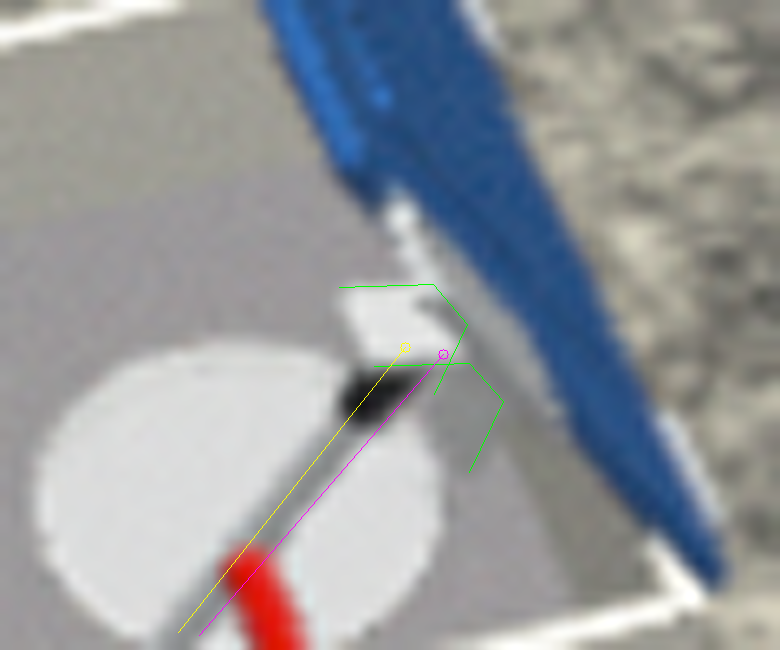

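View pics/ov_wrist13.png

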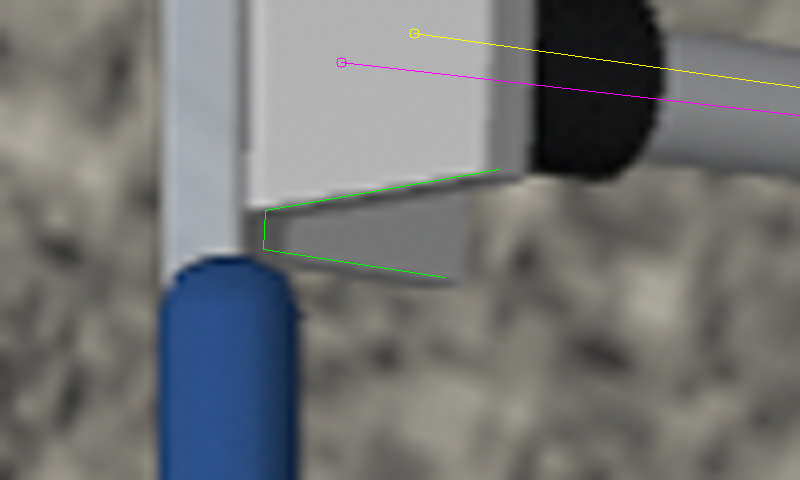

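Run:
```python
from h import *
w=load("wrist13");s=load("side13")
print("F12 tool",R.from_quat([0.707,-0.477,-0.432,-0.293]).inv().apply([13,-2.3,-11.1]))
th=1.09
for t in (.94,.96,.98,1.,1.02,1.04):
    bx,bz=-.085+.183*np.cos(t)-.093,.05+.183*np.sin(t)-.079
    al=-bx*np.cos(th)+bz*np.sin(th); dn=-bx*np.sin(th)-bz*np.cos(th)
    B=lambda r:box(-.085+r*np.cos(t),-.118,.05+r*np.sin(t))
    print(t,"along",round(al-.14,4),"below",round(dn-.01,4),"sleeve end",proj(w,B(.169)).round(1),proj(s,B(.169)).round(1))
```

```text
F12 tool [ 13.08419134 -11.17860571  -1.15875415]
0.94 along -0.0023 below -0.0028 sleeve end [295.8  11. ] [266.3 180.8]
0.96 along 0.001 below -0.0012 sleeve end [299.1   9.8] [265.3 180.5]
0.98 along 0.0042 below 0.0006 sleeve end [302.5   8.6] [264.2 180.3]
1.0 along 0.0074 below 0.0023 sleeve end [306.2   7.3] [263.2 180.1]
1.02 along 0.0106 below 0.0042 sleeve end [310.1   6.1] [262.1 179.9]
1.04 along 0.0137 below 0.0061 sleeve end [314.3   4.8] [261.  179.7]
```

```bash
python3 -m jog '[{"linear":[0,0,0.0005],"rot":[0,0.15,0]},{"linear":[0,0,0.001],"rot":[0,0.3,0]},{"linear":[0,0,0.0015],"rot":[0,0.45,0]},{"linear":[0,0,0.002],"rot":[0,0.6,0]},{"linear":[0,0,0.0025],"rot":[0,0.6,0]},{"linear":[0,0,0.003],"rot":[0,0.6,0]},{"linear":[0,0,0.0035],"rot":[0,0.6,0]},{"linear":[0,0,0.004],"rot":[0,0.6,0]},{"linear":[0,0,0.004],"rot":[0,0.6,0]},{"linear":[0,0,0.004],"rot":[0,0.6,0]}]' 0
cat > chk.py <<'E'
import sys,cv2
from h import *
from workcell import env
st=env.state();R0=R.from_quat(st["eef_rot"]);H=box(.093,0,.079)
print("Ftool",R0.inv().apply(st["ft_force"]))
X=R0.as_matrix()[:,0];g=st["tool_pos"]-.0187*X;d=g-H;print("th",np.arctan2(d[2],-d@xb),np.pi/2-np.arcsin(X@xb),np.linalg.norm(d))
def red(s):
    h=cv2.cvtColor(s["pixels"],cv2.COLOR_RGB2HSV);m=((h[...,0]<6)|(h[...,0]>174))&(h[...,1]>170)&(h[...,2]>90)
    m[:150]=0;m[:,:240]=0;m[:,320:]=0;m[250:]=0
    ys,xs=np.nonzero(m);return xs.mean().round(2),ys.mean().round(2),len(xs)
print(red(load("side"+sys.argv[1])))
n="wrist"+sys.argv[1];a=load(n)["pixels"][0:60,235:335,::-1];cv2.imwrite(f"pics/z_{n}.png",cv2.resize(a,None,fx=6,fy=6))
E
python3 snap.py 14 wrist side; python3 chk.py 14
```

```text
time: 21.55
tool_pos: [0.6036, -0.0328, 0.2506]
eef_rot: [0.713, -0.482, -0.42, -0.288]
ft_force: [21.5, -13.8, -7.8]
finger_gap: 0.0072
21.55 [-0.91  0.29  0.76  1.64  0.31  1.2   1.67] [ 0.6036 -0.0328  0.2506] [ 21.5 -13.8  -7.8] 0.0072
Ftool [ 17.4285563  -15.41028067 -14.40667692]
th 1.0850931513810445 1.0685797040183127 0.21256024653858926
(np.float64(257.54), np.float64(203.25), 71)
```

View pics/z_wrist14.png

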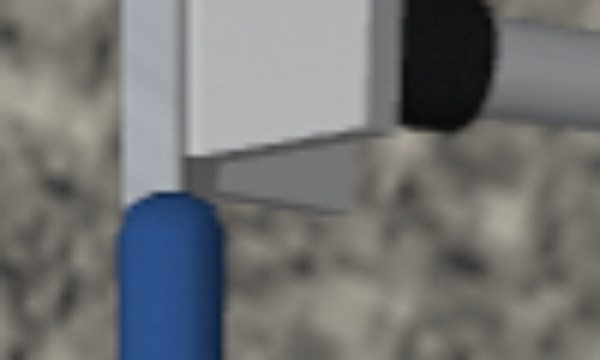

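Run:
```python
import cv2
from h import *
r=[]
for n,(x,y) in (("wrist6",(190,255)),("wrist7",(335,20)),("wrist8",(385,0)),("wrist10",(320,0))):
    a=load(n)["pixels"][y:y+60,x:x+80,::-1];r.append(cv2.resize(a,(400,300),interpolation=cv2.INTER_CUBIC))
cv2.imwrite("pics/balls.png",cv2.vconcat([cv2.hconcat(r[:2]),cv2.hconcat(r[2:])]))
```

```text
(no output)
```

View pics/balls.png

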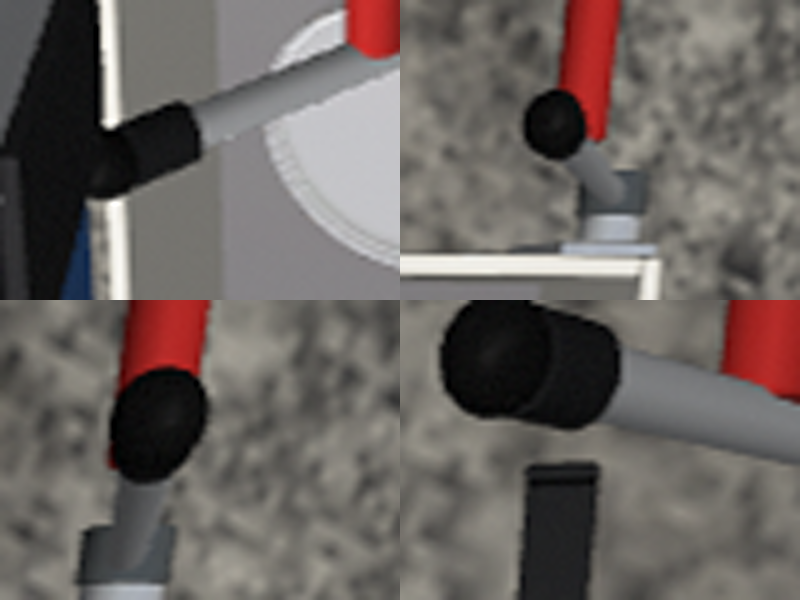

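Run:
```python
from h import *
from scipy.optimize import least_squares
ob={"wrist6":(212,288.4),"wrist7":(365.6,44.4),"wrist8":(417.3,24.2),"wrist10":(338.2,11.2)}
I={n:load(n) for n in ob};M=np.c_[xb,yb,zb].T
def fit(ns):
    r=least_squares(lambda p:np.concatenate([proj(I[n],p)-ob[n] for n in ns]),box(.02,-.118,.2));p=r.x
    b=M@(p-C);print(ns,p.round(4),b.round(4),"t",np.arctan2(b[2]-.05,b[0]+.085).round(3),"len",np.hypot(b[2]-.05,b[0]+.085).round(4),r.fun.round(1))
fit(list(ob));fit(["wrist7","wrist10","wrist6"]);fit(["wrist7","wrist8","wrist10"]);fit(["wrist6","wrist10"])
```

```text
['wrist6', 'wrist7', 'wrist8', 'wrist10'] [ 0.4981 -0.0854  0.2044] [ 0.0123 -0.1162  0.2044] t 1.009 len 0.1825 [-1.3 -0.3 -0.1  0.3 -0.3  0.1  1.  -0. ]
['wrist7', 'wrist10', 'wrist6'] [ 0.4981 -0.0855  0.2041] [ 0.0124 -0.1162  0.2041] t 1.007 len 0.1823 [-0.3  0.3  0.9  0.2 -1.2 -0.5]
['wrist7', 'wrist8', 'wrist10'] [ 0.4984 -0.0858  0.2055] [ 0.0128 -0.1161  0.2055] t 1.01 len 0.1837 [-0.   0.3 -0.   0.   0.  -0.1]
['wrist6', 'wrist10'] [ 0.4982 -0.0856  0.2039] [ 0.0125 -0.1161  0.2039] t 1.006 len 0.1822 [-1.2 -0.7  0.8  0.4]
```

Run:
```python
from h import *
from workcell import env
st=env.state();R0=R.from_quat(st["eef_rot"]);H=box(.093,0,.079)
for dt in -np.arange(.066,.67,.066):
    Q=R.from_rotvec(-dt*yb);p=H+Q.apply(st["tool_pos"]-H)
    print(dt.round(3),R0.inv().apply(p-st["tool_pos"]).round(4),np.degrees(dt).round(1))
```

```text
-0.066 [ 0.0007 -0.0001 -0.0128] -3.8
-0.132 [ 0.0021 -0.0002 -0.0255] -7.6
-0.198 [ 0.0045 -0.0002 -0.0381] -11.3
-0.264 [ 0.0076 -0.0003 -0.0505] -15.1
-0.33 [ 0.0116 -0.0004 -0.0626] -18.9
-0.396 [ 0.0164 -0.0004 -0.0745] -22.7
-0.462 [ 0.0219 -0.0005 -0.086 ] -26.5
-0.528 [ 0.0282 -0.0005 -0.0972] -30.3
-0.594 [ 0.0352 -0.0006 -0.1079] -34.0
-0.66 [ 0.0429 -0.0006 -0.1181] -37.8
```

```bash
python3 -m jog '[{"linear":[0.0004,0,-0.012],"rot":[0,-3,0]},{"linear":[0.0015,0,-0.0255],"rot":[0,-7,0]},{"linear":[0.004,0,-0.039],"rot":[0,-11,0]},{"linear":[0.0076,0,-0.053],"rot":[0,-15.1,0]},{"linear":[0.0116,0,-0.066],"rot":[0,-18.9,0]},{"linear":[0.0164,0,-0.078],"rot":[0,-22.7,0]},{"linear":[0.0219,0,-0.089],"rot":[0,-26.5,0]},{"linear":[0.0282,0,-0.1],"rot":[0,-30.3,0]},{"linear":[0.0352,0,-0.111],"rot":[0,-34,0]},{"linear":[0.041,0,-0.119],"rot":[0,-37,0]}]' 0
python3 -m jog '[{"linear":[0,0,0],"rot":[0,0,0]},{"linear":[0,0,0],"rot":[0,0,0]},{"linear":[0,0,0],"rot":[0,0,0]},{"linear":[-0.005,0,0],"rot":[0,0,0]},{"linear":[-0.02,0,0],"rot":[0,0,0]},{"linear":[-0.04,0,0],"rot":[0,0,0]},{"linear":[-0.06,0,0],"rot":[0,0,0]},{"linear":[-0.08,0,0],"rot":[0,0,0]},{"linear":[-0.1,0,0],"rot":[0,0,0]},{"linear":[-0.11,0,0],"rot":[0,0,0]}]' 0.6
python3 snap.py 15 wrist
python3 - <<'E'
from h import *
from workcell import env
st=env.state()
t=1.008
g=box(-.085+.125*np.cos(t),-.158,.05+.125*np.sin(t));Ro=orient(np.radians(20),-1)
print("to hover",delta(st,g,Ro,.11)); print("to grasp",delta(st,g,Ro,0))
for t2 in (.98,.96,.94,.92): print(t2,Ro.inv().apply(box(-.085+.125*np.cos(t2),-.158,.05+.125*np.sin(t2))-g).round(4))
E
```

```text
time: 22.9
tool_pos: [0.6477, -0.1448, 0.2711]
eef_rot: [-0.541, 0.365, 0.627, 0.426]
ft_force: [0.8, -0.0, 5.3]
finger_gap: 0.007
time: 24.15
tool_pos: [0.6534, -0.1598, 0.3808]
eef_rot: [-0.542, 0.366, 0.626, 0.425]
ft_force: [0.2, -0.4, -0.7]
finger_gap: 0.0512
24.15 [-0.02  0.64  0.65  0.77 -0.49  1.92  2.35] [ 0.6534 -0.1598  0.3808] [ 0.2 -0.4 -0.7] 0.0512
to hover (array([0.1651, 0.1588, 0.1665]), array([-0.13, 28.32,  0.13]), array([ 0.43623828, -0.04368228,  0.24151474]))
to grasp (array([0.262 , 0.159 , 0.1143]), array([-0.13, 28.32,  0.13]), array([ 0.45027091, -0.07858953,  0.13814855]))
0.98 [ 0.0028  0.     -0.0021]
0.96 [ 0.0048  0.     -0.0036]
0.94 [ 0.0069  0.     -0.005 ]
0.92 [ 0.009   0.     -0.0063]
```

View pics/wrist15.png

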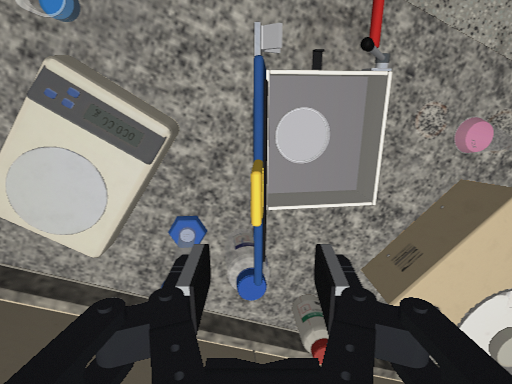

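```bash
python3 -m jog '[{"linear":[0.005,0.018,0.018],"rot":[0,3,0]},{"linear":[0.012,0.036,0.036],"rot":[0,6,0]},{"linear":[0.025,0.054,0.054],"rot":[0,9,0]},{"linear":[0.04,0.072,0.074],"rot":[0,12,0]},{"linear":[0.055,0.09,0.094],"rot":[0,15,0]},{"linear":[0.075,0.108,0.113],"rot":[0,19,0]},{"linear":[0.1,0.126,0.132],"rot":[0,22,0]},{"linear":[0.13,0.144,0.151],"rot":[0,25.5,0]},{"linear":[0.165,0.159,0.1665],"rot":[0,28.3,0]},{"linear":[0.165,0.159,0.1665],"rot":[0,28.3,0]}]' 0.6
python3 snap.py 16 wrist
python3 - <<'E'
from h import *
from workcell import env
st=env.state()
t=1.008
g=box(-.085+.125*np.cos(t),-.158,.05+.125*np.sin(t));Ro=orient(np.radians(20),-1)
print("to grasp",delta(st,g,Ro,0))
w=load("wrist16");print([proj(w,box(-.085+.125*np.cos(t),y,.05+.125*np.sin(t))).round(1) for y in (-.122,-.158,-.177)])
E
```

```text
time: 25.45
tool_pos: [0.4324, -0.0416, 0.2367]
eef_rot: [0.678, -0.458, -0.478, -0.319]
ft_force: [0.6, -0.2, -0.7]
finger_gap: 0.0514
25.45 [-0.81 -0.15  0.5   1.98  0.43  1.3   1.52] [ 0.4324 -0.0416  0.2367] [ 0.6 -0.2 -0.7] 0.0514
to grasp (array([ 0.1081, -0.0013, -0.003 ]), array([ 0.08,  0.19, -0.06]), array([ 0.45027091, -0.07858953,  0.13814855]))
[array([254.1, 242.6]), array([254., 200.]), array([254. , 175.9])]
```

View pics/wrist16.png

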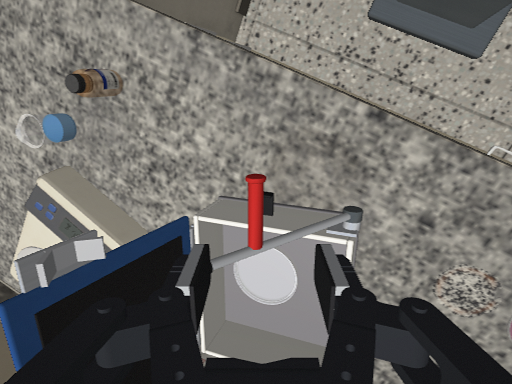

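```bash
python3 -m jog '[{"linear":[0.015,-0.001,-0.002],"rot":[0,0,0]},{"linear":[0.03,-0.001,-0.002],"rot":[0,0,0]},{"linear":[0.045,-0.001,-0.002],"rot":[0,0,0]},{"linear":[0.06,-0.001,-0.002],"rot":[0,0,0]},{"linear":[0.075,-0.001,-0.002],"rot":[0,0,0]},{"linear":[0.09,-0.001,-0.002],"rot":[0,0,0]},{"linear":[0.1,-0.001,-0.002],"rot":[0,0,0]},{"linear":[0.108,-0.001,-0.002],"rot":[0,0,0]},{"linear":[0.108,-0.001,-0.002],"rot":[0,0,0]},{"linear":[0.108,-0.001,-0.002],"rot":[0,0,0]}]' 0.6
python3 -m jog '[{"linear":[0,0,0],"rot":[0,0,0]},{"linear":[0,0,0],"rot":[0,0,0]},{"linear":[0,0,0],"rot":[0,0,0]},{"linear":[0,0,0],"rot":[0,0,0]},{"linear":[0,0,0],"rot":[0,0,0]},{"linear":[0.0015,0,-0.0012],"rot":[0,0,0]},{"linear":[0.0035,0,-0.0025],"rot":[0,0,0]},{"linear":[0.0055,0,-0.0038],"rot":[0,0,0]},{"linear":[0.0065,0,-0.0046],"rot":[0,0,0]},{"linear":[0.0065,0,-0.0046],"rot":[0,0,0]}]' 0
python3 snap.py 17 wrist
python3 - <<'E'
from h import *
from workcell import env
st=env.state();X=R.from_quat(st["eef_rot"]).as_matrix()[:,0];M=np.c_[xb,yb,zb].T
b=M@(st["tool_pos"]-.0187*X-C);print(b,np.arctan2(b[2]-.05,b[0]+.085),np.hypot(b[2]-.05,b[0]+.085))
E
```

```text
time: 26.75
tool_pos: [0.4512, -0.0783, 0.1392]
eef_rot: [0.678, -0.459, -0.476, -0.323]
ft_force: [0.1, -0.0, 0.5]
finger_gap: 0.0515
time: 28.0
tool_pos: [0.4534, -0.0845, 0.1343]
eef_rot: [0.678, -0.459, -0.476, -0.322]
ft_force: [-0.1, -0.0, 2.6]
finger_gap: 0.01
28.0 [-0.75  0.    0.61  2.1   0.4   0.99  1.59] [ 0.4534 -0.0845  0.1343] [-0.1 -0.   2.6] 0.01
[-0.01160509 -0.15732017  0.15188119] 0.9465118272446963 0.1255650858064157
```

```bash
python3 -m jog '[{"linear":[0,0,0],"rot":[0,0,0]},{"linear":[0,0,0],"rot":[0,0,0]},{"linear":[0,0,0],"rot":[0,0,0]},{"linear":[0,0,0],"rot":[0,0,0]},{"linear":[-0.015,0,0],"rot":[0,0,0]},{"linear":[-0.03,0,0],"rot":[0,0,0]},{"linear":[-0.05,0,0],"rot":[0,0,0]},{"linear":[-0.07,0,0],"rot":[0,0,0]},{"linear":[-0.09,0,0],"rot":[0,0,0]},{"linear":[-0.105,0,0],"rot":[0,0,0]}]' 0.6
python3 snap.py 18 wrist
python3 - <<'E'
from h import *
from workcell import env
import cv2
st=env.state();w=load("wrist18")
a=w["pixels"][160:310,170:380,::-1];cv2.imwrite("pics/w18c.png",cv2.resize(a,None,fx=3.8,fy=3.8,interpolation=cv2.INTER_CUBIC))
for t in (.9,.95,1.0): print(t,[proj(w,box(-.085+r*np.cos(t),y,.05+r*np.sin(t))).round(1) for r,y in ((.125,-.122),(.125,-.177),(.183,-.118),(0,-.118))])
def lid(th,r,y=0): return box(.093-r*np.cos(th),y,.079+r*np.sin(th))
print(delta(st,lid(1.72,.211),orient(np.pi/2-1.72,-1),.11))
E
```

```text
time: 29.3
tool_pos: [0.44, -0.0511, 0.2338]
eef_rot: [0.678, -0.458, -0.476, -0.323]
ft_force: [0.4, 0.4, -0.4]
finger_gap: 0.0514
29.3 [-0.8  -0.14  0.52  1.98  0.43  1.28  1.54] [ 0.44   -0.0511  0.2338] [ 0.4  0.4 -0.4] 0.0514
0.9 [array([257.4, 235.6]), array([257. , 169.3]), array([188.3, 259.6]), array([364.2, 209.9])]
0.95 [array([261.6, 238.5]), array([261.5, 171.1]), array([193.1, 265.2]), array([364.2, 209.9])]
1.0 [array([266.4, 241.5]), array([266.6, 172.9]), array([198.9, 271. ]), array([364.2, 209.9])]
(array([-0.0728, -0.157 , -0.217 ]), array([ -0.08, -28.39,   0.18]), array([ 0.6527602 , -0.1586911 ,  0.37794138]))
```

View pics/w18c.png

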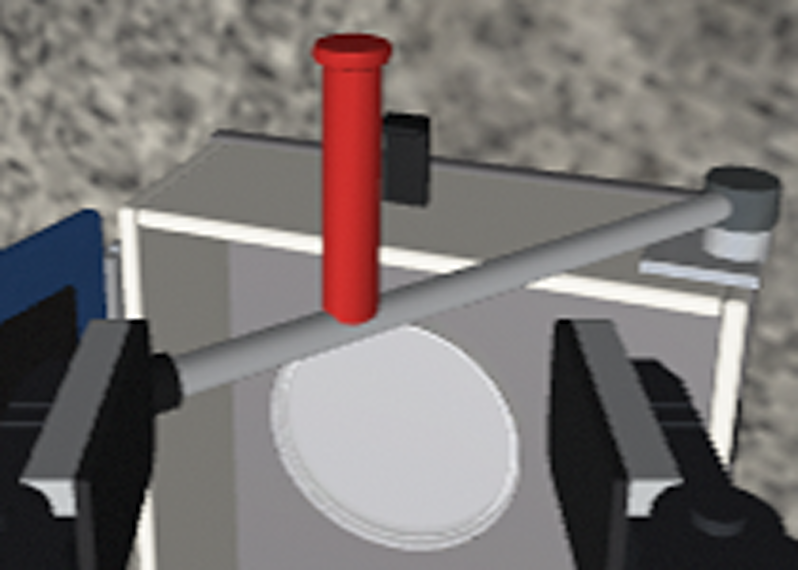

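```bash
python3 -m jog '[{"linear":[-0.025,0,-0.02],"rot":[0,-3,0]},{"linear":[-0.04,-0.012,-0.045],"rot":[0,-6,0]},{"linear":[-0.05,-0.03,-0.07],"rot":[0,-9,0]},{"linear":[-0.055,-0.05,-0.095],"rot":[0,-12,0]},{"linear":[-0.06,-0.07,-0.12],"rot":[0,-15,0]},{"linear":[-0.065,-0.09,-0.145],"rot":[0,-18,0]},{"linear":[-0.068,-0.11,-0.165],"rot":[0,-21,0]},{"linear":[-0.07,-0.13,-0.185],"rot":[0,-24,0]},{"linear":[-0.073,-0.145,-0.2],"rot":[0,-26.5,0]},{"linear":[-0.073,-0.157,-0.217],"rot":[0,-28.4,0]}]' 0.6
python3 snap.py 19 wrist
python3 - <<'E'
from h import *
from workcell import env
import cv2
st=env.state();w=load("wrist19")
def lid(th,r,y=0): return box(.093-r*np.cos(th),y,.079+r*np.sin(th))
h=cv2.cvtColor(w["pixels"],cv2.COLOR_RGB2HSV);m=(h[...,0]>20)&(h[...,0]<34)&(h[...,1]>150)
ys,xs=np.nonzero(m);k=(ys<240);print(xs[k].min(),xs[k].max(),ys[k].min(),ys[k].max(),xs[k].mean())
for th in (1.7,1.73,1.76): print(th,[proj(w,lid(th,r,y)).round(1) for r in(.227,.187) for y in(-.022,.022)])
for t in (.92,.95,.98):print(t,proj(w,box(-.085+.183*np.cos(t),-.118,.05+.183*np.sin(t))))
print(delta(st,lid(1.725,.211),orient(np.pi/2-1.725,-1),0))
E
```

```text
time: 30.6
tool_pos: [0.6532, -0.16, 0.3744]
eef_rot: [-0.54, 0.366, 0.628, 0.425]
ft_force: [0.2, 1.2, 0.8]
finger_gap: 0.0509
30.6 [-0.07  0.66  0.78  0.79 -0.57  1.93  2.39] [ 0.6532 -0.16    0.3744] [0.2 1.2 0.8] 0.0509
251 264 162 229 257.5994897959184
1.7 [array([270.2, 173.9]), array([269.7, 232. ]), array([267.9, 160.9]), array([267.6, 211.6])]
1.73 [array([260.3, 173.9]), array([260.4, 232. ]), array([260.9, 160.9]), array([261. , 211.6])]
1.76 [array([250.4, 173.9]), array([251.1, 231.9]), array([254. , 160.9]), array([254.4, 211.6])]
0.92 [350.62952713  43.07046337]
0.95 [356.47134137  42.73336433]
0.98 [362.44008933  42.41049993]
(array([ 0.1054, -0.0007,  0.0029]), array([-0.28, -0.08, -0.13]), array([ 0.64701577, -0.14440138,  0.2690182 ]))
```

View pics/wrist19.png

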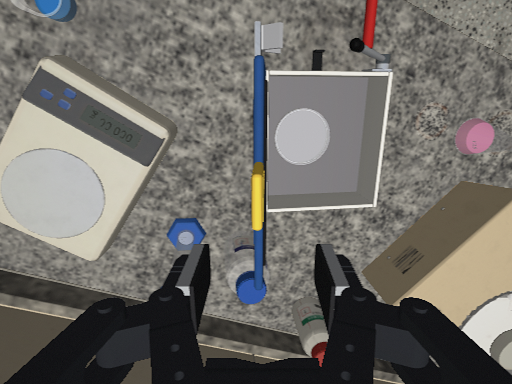

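```bash
python3 -m jog '[{"linear":[0.015,0,-0.001],"rot":[0,-0.8,0]},{"linear":[0.03,0,-0.001],"rot":[0,-0.8,0]},{"linear":[0.045,0,-0.001],"rot":[0,-0.8,0]},{"linear":[0.06,0,-0.001],"rot":[0,-0.8,0]},{"linear":[0.075,0,-0.001],"rot":[0,-0.8,0]},{"linear":[0.09,0,-0.001],"rot":[0,-0.8,0]},{"linear":[0.1,0,-0.001],"rot":[0,-0.8,0]},{"linear":[0.104,0,-0.001],"rot":[0,-0.8,0]},{"linear":[0.104,0,-0.001],"rot":[0,-0.8,0]},{"linear":[0.104,0,-0.001],"rot":[0,-0.8,0]}]' 0.6
python3 -m jog '[{"linear":[0,0,0],"rot":[0,0,0]},{"linear":[0,0,0],"rot":[0,0,0]},{"linear":[0,0,0],"rot":[0,0,0]},{"linear":[0,0,0],"rot":[0,0,0]},{"linear":[0,0,0],"rot":[0,0,0]},{"linear":[0,0,0],"rot":[0,0,0]},{"linear":[0,0,0],"rot":[0,0,0]},{"linear":[0,0,0],"rot":[0,0,0]},{"linear":[0,0,0],"rot":[0,0,0]},{"linear":[0,0,0],"rot":[0,0,0]}]' 0
python3 snap.py 20 wrist
python3 - <<'E'
from h import *
from workcell import env
st=env.state();R0=R.from_quat(st["eef_rot"]);X=R0.as_matrix()[:,0]
g=st["tool_pos"]-.0187*X;H=box(.093,0,.079);d=g-H;print("th",np.arctan2(d[2],-d@xb),np.pi/2-np.arcsin(X@xb),np.linalg.norm(d),d@yb)
for dt in list(np.arange(.05,.5,.065))+[.5,.54,.56,.58]:
    Q=R.from_rotvec(-dt*yb);p=H+Q.apply(st["tool_pos"]-H)
    print(round(dt,3),R0.inv().apply(p-st["tool_pos"]).round(4),np.degrees(dt).round(1))
E
```

```text
time: 31.9
tool_pos: [0.6471, -0.1464, 0.273]
eef_rot: [-0.536, 0.363, 0.631, 0.428]
ft_force: [0.1, 0.1, 0.4]
finger_gap: 0.0511
time: 33.15
tool_pos: [0.647, -0.1464, 0.2728]
eef_rot: [-0.536, 0.363, 0.631, 0.428]
ft_force: [1.1, -2.6, 4.5]
finger_gap: 0.0071
33.15 [-0.17  0.63  0.78  1.08 -0.53  1.7   2.44] [ 0.647  -0.1464  0.2728] [ 1.1 -2.6  4.5] 0.0071
th 1.7314038797235989 1.7335218921718571 0.21497537763089455 -0.0007138539908977992
0.05 [0.0003 0.     0.0098] 2.9
0.115 [0.0013 0.     0.0225] 6.6
0.18 [0.0033 0.0001 0.0351] 10.3
0.245 [0.006  0.0001 0.0476] 14.0
0.31 [0.0095 0.0001 0.0599] 17.8
0.375 [0.0138 0.0001 0.0719] 21.5
0.44 [0.0189 0.0002 0.0836] 25.2
0.5 [0.0242 0.0002 0.094 ] 28.6
0.54 [0.0282 0.0002 0.1008] 30.9
0.56 [0.0302 0.0002 0.1042] 32.1
0.58 [0.0323 0.0002 0.1075] 33.2
```

View pics/wrist20.png

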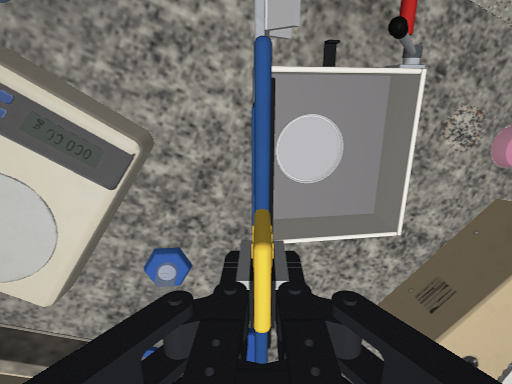

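```bash
python3 -m jog '[{"linear":[0.0003,0,0.0098],"rot":[0,2.9,0]},{"linear":[0.0013,0,0.0225],"rot":[0,6.6,0]},{"linear":[0.0033,0.0001,0.0351],"rot":[0,10.3,0]},{"linear":[0.006,0.0001,0.0476],"rot":[0,14,0]},{"linear":[0.0095,0.0001,0.0599],"rot":[0,17.8,0]},{"linear":[0.0138,0.0001,0.0719],"rot":[0,21.5,0]},{"linear":[0.0189,0.0002,0.0836],"rot":[0,25.2,0]},{"linear":[0.0242,0.0002,0.094],"rot":[0,28.6,0]},{"linear":[0.0282,0.0002,0.1008],"rot":[0,30.9,0]},{"linear":[0.0282,0.0002,0.1008],"rot":[0,30.9,0]}]' 0
python3 snap.py 21 wrist side; python3 chk.py 21
python3 - <<'E'
from h import *
from workcell import env
st=env.state();R0=R.from_quat(st["eef_rot"]);H=box(.093,0,.079);w=load("wrist21")
for dt in (.02,.04,.05,.06,.07,.08,.09,.1):
    Q=R.from_rotvec(-dt*yb);p=H+Q.apply(st["tool_pos"]-H)
    print(round(dt,3),R0.inv().apply(p-st["tool_pos"]).round(4),np.degrees(dt).round(1))
E
```

```text
time: 34.45
tool_pos: [0.6082, -0.0477, 0.2598]
eef_rot: [0.686, -0.463, -0.466, -0.314]
ft_force: [11.0, -3.4, -6.6]
finger_gap: 0.007
34.45 [-0.95  0.36  0.99  1.57  0.06  1.23  1.93] [ 0.6082 -0.0477  0.2598] [11.  -3.4 -6.6] 0.007
Ftool [ 8.05814093 -9.6324376  -2.20037504]
th 1.18626492836741 1.1945035707561318 0.21434535896540965
(np.float64(260.09), np.float64(203.72), 76)
0.02 [ 0.0001 -0.      0.0039] 1.1
0.04 [ 0.0002 -0.      0.0078] 2.3
0.05 [ 0.0003 -0.      0.0098] 2.9
0.06 [ 0.0005 -0.      0.0117] 3.4
0.07 [ 0.0006 -0.      0.0137] 4.0
0.08 [ 0.0008 -0.      0.0156] 4.6
0.09 [ 0.001  -0.      0.0176] 5.2
0.1 [ 0.0012 -0.      0.0195] 5.7
```

View pics/wrist21.png

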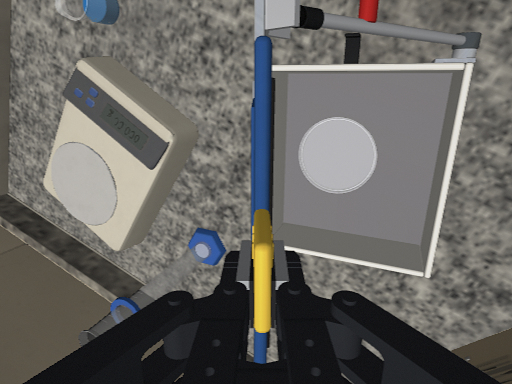

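```bash
python3 -m jog '[{"linear":[0.0001,0,0.002],"rot":[0,0.6,0]},{"linear":[0.0001,0,0.0039],"rot":[0,1.1,0]},{"linear":[0.0001,0,0.006],"rot":[0,1.7,0]},{"linear":[0.0002,0,0.0078],"rot":[0,2.3,0]},{"linear":[0.0003,0,0.0098],"rot":[0,2.9,0]},{"linear":[0.0005,0,0.0117],"rot":[0,3.4,0]},{"linear":[0.0006,0,0.0137],"rot":[0,4,0]},{"linear":[0.0008,0,0.0156],"rot":[0,4.6,0]},{"linear":[0.0008,0,0.0156],"rot":[0,4.6,0]},{"linear":[0.0008,0,0.0156],"rot":[0,4.6,0]}]' 0
python3 snap.py 22 wrist side; python3 chk.py 22
```

```text
time: 35.8
tool_pos: [0.6037, -0.0363, 0.2542]
eef_rot: [0.703, -0.475, -0.438, -0.297]
ft_force: [13.9, -3.2, -7.5]
finger_gap: 0.0071
35.8 [-1.05  0.36  1.02  1.62  0.15  1.19  1.82] [ 0.6037 -0.0363  0.2542] [13.9 -3.2 -7.5] 0.0071
Ftool [ 10.30812975 -11.08753382  -4.0860074 ]
th 1.11049685735127 1.114037611861587 0.21425052811659975
(np.float64(260.1), np.float64(203.74), 78)
```

View pics/z_wrist22.png

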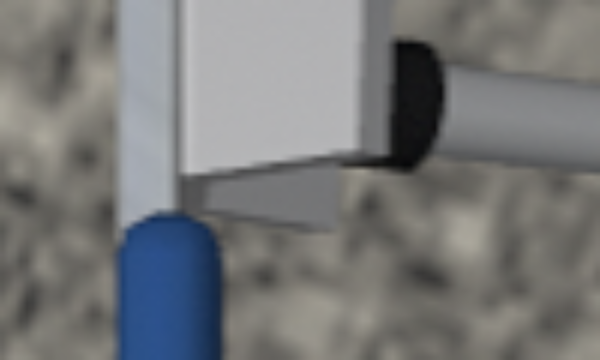

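```bash
python3 -m jog '[{"linear":[0,0,0.0005],"rot":[0,0.15,0]},{"linear":[0,0,0.001],"rot":[0,0.3,0]},{"linear":[0,0,0.0015],"rot":[0,0.45,0]},{"linear":[0,0,0.002],"rot":[0,0.6,0]},{"linear":[0,0,0.0025],"rot":[0,0.75,0]},{"linear":[0,0,0.003],"rot":[0,0.9,0]},{"linear":[0,0,0.0035],"rot":[0,1,0]},{"linear":[0,0,0.004],"rot":[0,1.1,0]},{"linear":[0,0,0.004],"rot":[0,1.1,0]},{"linear":[0,0,0.004],"rot":[0,1.1,0]}]' 0
python3 snap.py 23 wrist side; python3 chk.py 23
```

```text
time: 37.15
tool_pos: [0.6034, -0.0355, 0.2538]
eef_rot: [0.708, -0.479, -0.429, -0.293]
ft_force: [20.8, -10.7, -6.9]
finger_gap: 0.0072
37.15 [-1.07  0.36  1.02  1.63  0.17  1.18  1.8 ] [ 0.6034 -0.0355  0.2538] [ 20.8 -10.7  -6.9] 0.0072
Ftool [ 15.4050921  -14.50851407 -12.83526108]
th 1.1042083283404918 1.0920387315238047 0.2142936076176622
(np.float64(260.01), np.float64(203.65), 72)
```

View pics/z_wrist23.png

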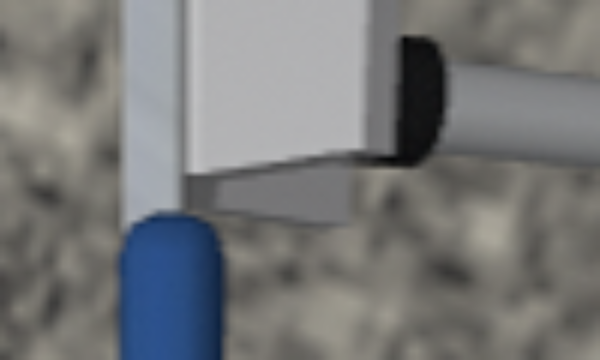

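```bash
python3 -m jog '[{"linear":[0,0,-0.001],"rot":[0,-0.3,0]},{"linear":[0,0,-0.002],"rot":[0,-0.6,0]},{"linear":[0,0,-0.003],"rot":[0,-0.9,0]},{"linear":[0,0,-0.003],"rot":[0,-0.9,0]},{"linear":[0,0,-0.003],"rot":[0,-0.9,0]},{"linear":[0,0,-0.003],"rot":[0,-0.9,0]},{"linear":[0,0,-0.003],"rot":[0,-0.9,0]},{"linear":[0,0,-0.003],"rot":[0,-0.9,0]},{"linear":[0,0,-0.003],"rot":[0,-0.9,0]},{"linear":[0,0,-0.003],"rot":[0,-0.9,0]}]' 0
python3 -m jog '[{"linear":[0,0,0],"rot":[0,0,0]},{"linear":[0,0,0],"rot":[0,0,0]},{"linear":[0,0,0],"rot":[0,0,0]},{"linear":[0,0,0],"rot":[0,0,0]},{"linear":[0,0,0],"rot":[0,0,0]},{"linear":[0,0,0],"rot":[0,0,0]},{"linear":[0,0,0],"rot":[0,0,0]},{"linear":[0,0,0],"rot":[0,0,0]},{"linear":[0,0,0],"rot":[0,0,0]},{"linear":[0,0,0],"rot":[0,0,0]}]' 0.6
python3 snap.py 24 wrist side; python3 chk.py 24
```

```text
time: 38.5
tool_pos: [0.6036, -0.0361, 0.2541]
eef_rot: [0.704, -0.476, -0.436, -0.296]
ft_force: [16.1, -5.6, -8.4]
finger_gap: 0.0069
time: 39.75
tool_pos: [0.6025, -0.0355, 0.2541]
eef_rot: [0.704, -0.476, -0.437, -0.296]
ft_force: [-0.5, 0.3, -0.5]
finger_gap: 0.0511
39.75 [-1.06  0.35  1.02  1.62  0.15  1.19  1.82] [ 0.6025 -0.0355  0.2541] [-0.5  0.3 -0.5] 0.0511
Ftool [-0.25614181 -0.1921605   0.30667376]
th 1.1053998608657039 1.1109641364197413 0.21472885475936745
(np.float64(260.0), np.float64(203.67), 72)
```

View pics/wrist24.png

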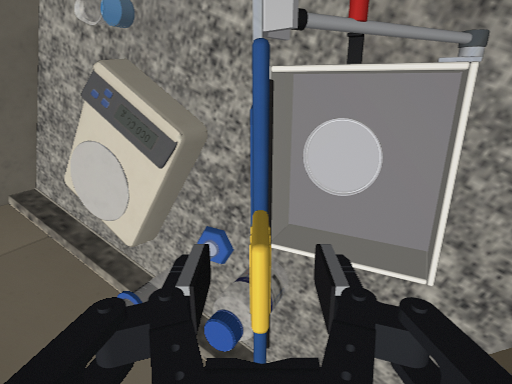

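```bash
python3 -m jog '[{"linear":[-0.01,0,0],"rot":[0,0,0]},{"linear":[-0.02,0,0],"rot":[0,0,0]},{"linear":[-0.035,0,0],"rot":[0,0,0]},{"linear":[-0.05,0,0],"rot":[0,0,0]},{"linear":[-0.065,0,0],"rot":[0,0,0]},{"linear":[-0.08,0,0],"rot":[0,0,0]},{"linear":[-0.095,0,0],"rot":[0,0,0]},{"linear":[-0.11,0,0],"rot":[0,0,0]},{"linear":[-0.11,0,0],"rot":[0,0,0]},{"linear":[-0.11,0,0],"rot":[0,0,0]}]' 0.6
python3 snap.py 25 wrist side scene; python3 chk.py 25;python3 - <<'E'
from h import *
import cv2
w=load("wrist25")
h=cv2.cvtColor(w["pixels"],cv2.COLOR_RGB2HSV);m=(h[...,0]>20)&(h[...,0]<34)&(h[...,1]>150)
ys,xs=np.nonzero(m);k=(ys<240);print(xs[k].min(),xs[k].max(),ys[k].min(),ys[k].max(),xs[k].mean())
def lid(th,r,y=0): return box(.093-r*np.cos(th),y,.079+r*np.sin(th))
for th in (1.05,1.08,1.1,1.12): print(th,[proj(w,lid(th,r,y)).round(1) for r in(.227,.187) for y in(-.022,.022)])
a=cv2.imread("pics/side25.png")[90:240,200:350];b=cv2.imread("pics/scene25.png")[90:240,170:320]
cv2.imwrite("pics/c25.png",cv2.resize(cv2.hconcat([a,b]),(800,400),interpolation=cv2.INTER_CUBIC))
E
```

```text
time: 41.1
tool_pos: [0.5842, 0.0096, 0.3523]
eef_rot: [0.703, -0.476, -0.437, -0.296]
ft_force: [0.6, 0.1, -0.8]
finger_gap: 0.0509
41.1 [-1.17  0.28  1.04  1.47  0.21  1.43  1.78] [0.5842 0.0096 0.3523] [ 0.6  0.1 -0.8] 0.0509
Ftool [-0.15590594 -0.37483877 -0.37691945]
th 1.107327417732986 1.110903829945699 0.324147456800835
(np.float64(260.06), np.float64(203.72), 72)
255 267 162 227 260.92669432918393
1.05 [array([278.3, 172.1]), array([277.4, 228.5]), array([273. , 159.7]), array([272.5, 209.2])]
1.08 [array([268.7, 172.2]), array([268.4, 228.7]), array([266.2, 159.8]), array([266.1, 209.3])]
1.1 [array([262.3, 172.2]), array([262.4, 228.8]), array([261.7, 159.8]), array([261.8, 209.3])]
1.12 [array([256. , 172.3]), array([256.4, 228.8]), array([257.2, 159.8]), array([257.5, 209.3])]
```

View pics/c25.png

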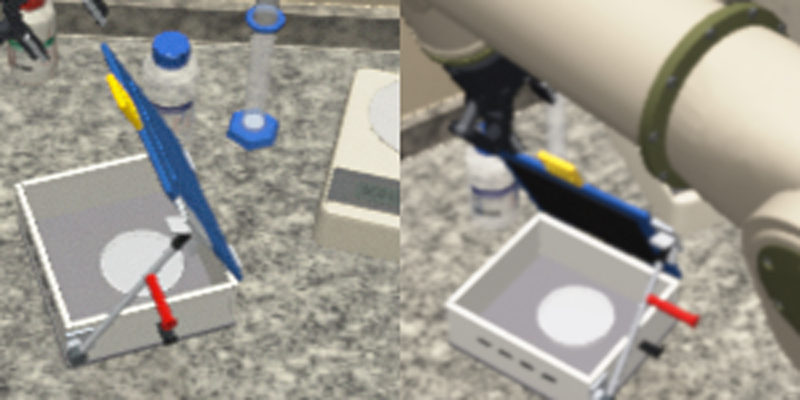

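View pics/wrist25.png

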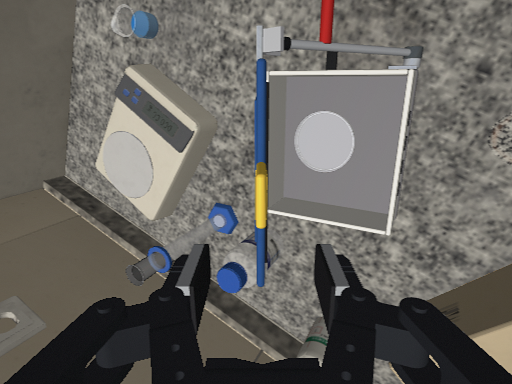

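```bash
python3 -c "
from workcell import env
print(env.sign_off())"
```

```text
the job is handed in; nothing more can be done
None
```

The lid now rests half open on the rod, with the rod's tip in the slot. I let go of everything and handed the job in at about 41 s.

**First try:** I swung the rod up, but left it at about 1.01 rad instead of 0.96. When I lowered the lid, the tip jammed on the slot's outer flank, about 9 mm from fully home. Pressing harder did not move it in. I opened the lid again, set the rod to about 0.95 rad and lowered the lid a second time.

**Last checks, from images and arm position (estimates):**

| Check | Result |
|---|---|
| Lid angle | about 1.10–1.11 rad, steady after release and after backing away |
| Rod angle | about 0.95–0.96 rad, unchanged when the lid landed on it |
| Tip to fully home | about 3 mm, worked out from the two angles because the slot hides the tip |
| Gripper | about 110 mm clear, wrist force within sensor noise |
| Dish and glassware | the dish, dropper and beaker showed no visible shift; I never moved near the flask, but it was not in the last views |

**Not confirmed:**
- I could not measure the force between the rod and the lid after letting go. I am relying on having felt firm contact at about 1.10 rad, and on the lid's weight exceeding the hinge friction at that angle.
- The side camera disagreed with the wrist camera by about 2 pixels (roughly 4 mm), so I trusted the wrist views.

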